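Fetch the tube rack from behind the supplies onto the sloped stand

TASK

On the grey mat a long rack of capped blood tubes stands behind a bottle, a jar and a small carton. Clear all three, upright, into the flat steel tray without shifting the rack; with the three still in the tray, put the rack upright, lengthwise, on the sloped stand so that it rests square against the lip at the bottom; then put the bottle, the jar and the carton back upright, each on the very marked spot of the mat where it stood at the start. Leave the label roll, the gel bottle and the plaster box alone.

Things in the scene. Friction and masses are not known exactly. Their poses are not given: they have to be found in the camera images.
- rack_center (a point): Loose tube rack, 250 g: white block 160 mm long (its y), 40 wide (its x), 50 high; a row of purple tube caps (18 mm wide) on its top reaches 65 mm up. Point: centre of the block, 25 mm above its underside; z up. Grip across the 40 mm. At the start it is parallel to the mat's y, a few mm behind (mat +x) the three small things. Either end may go downhill.
- bottle_center (a point): Round amber glass bottle with a white cap, loose, 130 g, 38 mm diameter, 64 mm high, straight up to 36 mm, with a shoulder, a neck and a 19 mm wide cap above. The point is on its axis, 32 mm above its underside; z up.
- jar_center (a point): Short round white plastic jar with a white lid, loose, 120 g, straight-sided, 40 mm diameter, 46 mm high. The point is on its axis, 23 mm above its underside; z up.
- carton_center (a point): Small upright brown carton with a paper band, loose, 90 g, 36 x 36 mm, 54 mm high, its sides nearly parallel to the mat's axes at the start. The point is its centre, 27 mm above its underside; z up.
- mat: Fixed grey mat, 130 mm (its x, away from the robot) by 270 mm (its y), 2 mm thick, origin at the centre of its underside. Three round outlines, 56 mm across, at x = -20, y = -76, 0, +76 mm; bottle, jar and carton start on them (within 3 mm) in a changing order, 38 mm apart. The rack's centre is near x = +29, y = 0.
- tray: Fixed shallow steel tray, 130 mm (its x) by 260 mm (its y) outside, 14 mm high rim, 4 mm walls, floor about 4 mm above the table. Origin at the centre of its underside. It lies on the robot's left or right.
- stand_seat (a point): Fixed stand: aluminium slide 172 mm long, 100 wide, sloping 0.35 rad (20 deg), 12 mm lip across its lower end, nearer the robot. Point: on the surface at the lip's foot, mid-width, 28 mm above the table; x up the slope, y across, z out of the surface. Slick: the rack let go on it slides down to the lip by itself; its centre then is at x = 80, z = 25 mm.
- roll_center (a point): Bystander: white roll of labels lying flat, 68 mm across, 28 mm high; the point is its centre, 14 mm up. Leave alone.
- gel_center (a point): Bystander: clear bottle of hand gel, 52 mm across, 110 mm high; the point is its centre, 55 mm up. Leave alone.
- plaster_center (a point): Bystander: white and red box of plasters, 60 x 90 mm, 60 mm high; the point is its centre, 30 mm up. Leave alone.

How it is judged:
On the way, in this order (a step that is already met when the one before it is completed fails the run):
1. bottle, jar and carton all stand upright in the tray, the rack still in its place on the mat (moved less than 25 mm) (x of bottle_center in the frame of tray between -0.05 and 0.05 m and y of bottle_center in the frame of tray between -0.115 and 0.115 m and z of bottle_center in the frame of tray between 0.029 and 0.044 m and angle between each of bottle_center, jar_center, carton_center's own z axis and vertical below 0.15 rad and x of jar_center in the frame of tray between -0.05 and 0.05 m and y of jar_center in the frame of tray between -0.115 and 0.115 m and z of jar_center in the frame of tray between 0.02 and 0.035 m and x of carton_center in the frame of tray between -0.05 and 0.05 m and y of carton_center in the frame of tray between -0.115 and 0.115 m and z of carton_center in the frame of tray between 0.024 and 0.039 m and distance of rack_center from where it was at the start of the episode below 0.025 m), for 0.2 s.
2. the rack lies on the sloped stand against its lip while the three are still in the tray (x of rack_center in the frame of stand_seat between 0.072 and 0.09 m and y of rack_center in the frame of stand_seat between -0.015 and 0.015 m and z of rack_center in the frame of stand_seat between 0.019 and 0.031 m and angle between the y axis of rack_center and the x axis of stand_seat, either way round below 0.15 rad and angle between the z axis of rack_center and the z axis of stand_seat, either way round below 0.1 rad and angle between rack_center's own z axis and vertical below 0.6 rad and x of bottle_center in the frame of tray between -0.05 and 0.05 m and y of bottle_center in the frame of tray between -0.115 and 0.115 m and z of bottle_center in the frame of tray between 0.029 and 0.044 m and angle between each of bottle_center, jar_center, carton_center's own z axis and vertical below 0.15 rad and x of jar_center in the frame of tray between -0.05 and 0.05 m and y of jar_center in the frame of tray between -0.115 and 0.115 m and z of jar_center in the frame of tray between 0.02 and 0.035 m and x of carton_center in the frame of tray between -0.05 and 0.05 m and y of carton_center in the frame of tray between -0.115 and 0.115 m and z of carton_center in the frame of tray between 0.024 and 0.039 m), for 0.2 s.
At the end, for the whole second after the job is handed in: The rack lies flat on the slope with its lower end within 10 mm of the lip, within 15 mm of mid-width and 0.15 rad of square; bottle, jar and carton each stand upright (0.1 rad) within 15 mm of where they stood at the start; all released and at rest (x of rack_center in the frame of stand_seat between 0.072 and 0.09 m and y of rack_center in the frame of stand_seat between -0.015 and 0.015 m and z of rack_center in the frame of stand_seat between 0.019 and 0.031 m and angle between the y axis of rack_center and the x axis of stand_seat, either way round below 0.15 rad and angle between the z axis of rack_center and the z axis of stand_seat, either way round below 0.1 rad and angle between rack_center's own z axis and vertical below 0.6 rad and distance of each of bottle_center, jar_center, carton_center from where it was at the start of the episode below 0.015 m and angle between each of bottle_center, jar_center, carton_center's own z axis and vertical below 0.1 rad and linear speed of each of bottle, jar, carton, rack below 0.02 m/s and contact force between the fingers and bottle below 0.1 N and contact force between the fingers and jar below 0.1 N and contact force between the fingers and carton below 0.1 N and contact force between the fingers and rack below 0.1 N); the robot touches nothing.
It fails at once if a bystander is moved more than 25 mm (distance of any of roll_center, gel_center, plaster_center from where it was at the start of the episode above 0.025 m).
It fails at once if the rack, bottle, jar or carton is tipped over (angle between any of rack_center, bottle_center, jar_center, carton_center's own z axis and vertical above 0.9 rad).
It also fails if it takes over 131 s, if anything falls off the work surface, if the arm or the gripper's body presses on something with over 40 N, if the wrist force passes 120 N, or if a joint passes its speed limit or range.

ROBOT

A 6-joint arm with a two-finger parallel gripper is mounted at the origin on the work surface. World frame = base frame: x ahead of the robot, y to its left, z up, the work surface at z = 0. Lengths are in m, angles in rad, forces in N, time in s.
With the tool pointing down it reaches from about 0.275 to 0.85 m from the base axis. Payload 5.2 kg.
Tool frame: the origin (TCP) lies at the very end of the fingers, on their centre line; the grasp point (between the pads) lies 19 mm behind it; z points along the fingers, y is the direction in which the jaws open and shut (so a half turn about z gives the same grasp; the last joint's range is limited). The gripper opens to 85 mm and grips with 20 to 120 N. Pads are 22 mm wide; open, the fingers measure 114 mm over their backs; the gripper's body (76 mm by 85 mm) begins 54 mm behind the grasp point. The pads swing forward as they close: fully open they stand 13 mm farther back than shut.
Start: joints at [-1.353, 0.259, 1.535, -0, 1.348, -0.203], TCP at [0.225, -0.502, 0.231] pointing down, gripper open.
Joint ranges: [-3.14, 3.14], [-0.91, 2.08], [0.19, 2.58], [-1.22, 4.36], [0.22, 2.71], [-3.12, 3.12]. Speed limits (rad/s): [2.57, 2.57, 3.14, 3.14, 3.14, 3.14].

INTERFACE

Orientations are given as a unit quaternion [x, y, z, w].
In Python, from rig import readout, optics, manip, finder gives the robot as it stands.
- The arm moves only by the tool play_rows, never from a script. Its argument "moves" is a list of rows, each an object of numbers: "tx", "ty", "tz": the shift along the tool's x, y, z in cm; "ax", "ay", "az": the turn, a rotation vector about the tool's x, y, z in rad; "jaw": the finger opening in cm, from 0 to 8.54. A call has 1 to 5 rows; each row is the pose to reach, as a shift and turn from the pose measured when the call began, along the tool's axes at that moment; what a row does not reach only later rows make up. A row lasts 1/8 s, in which the tool goes at most 62.5 mm and 10.7 degrees, less where a joint would pass 70% of its speed; a pose out of reach is approached as far as the arm can. A call with a gripper value outside its range is refused whole. The fingers move at their own pace and stop on an object; "force" is the grip in N (left out, the last holds). Time passes only in rows, so rows that repeat a pose let the fingers close. It gives the time, the measured TCP pose, the force and the opening at its end, in the units of the state.
- readout.sense(): the state, without advancing time (a new reading comes with each control period).
- optics.read_camera(name): name is "scene" or "side" or "wrist"; returns a dict with "frame" (420x560x3 uint8, red, green, blue), "intrinsics" (3x3 intrinsics, pixels), "k1" (the pictures are not rectified: a ray, as slopes to the right and down, at radius r is drawn at 1 + k1 r^2 times it, then the intrinsics apply), "position" and "attitude" of the camera in the world; the wrist camera has in their place "T_tool_cam" (4x4, takes a point from camera to tool coordinates, whose origin is the TCP and whose axes are the flange's). Camera axes: x right, y down, z forward; pixel columns grow to the right and rows downward; lengths in m; the calibration is good to about 2 mm. A picture is of the moment at which its call begins: read the wrist's pose just before it. There is no depth.
- manip.close_job(): hands the job in, once; it reports no verdict.
Trained networks look in the newest picture that a camera, given by its name, has taken for a name from the list of things; names that differ only in an ending like _2 or _b are one class to them, and where a whole thing is asked for, a point or a joint stands for the part that bears it (a point fixed in the world has none). Each returns a list of dicts, best first, with "conf" (0 to 1); they miss things now and then, are a little off and sometimes report something else, mostly with a low value. They report only what shows in the picture. A call takes as long as a camera call.
- finder.look_for(query, camera): "location" ([x, y, z] in m, in world coordinates, good to about 4 mm: the middle of the surface that is visible of it).
- finder.cut_out(query, camera): "mask" (420x560 bool, what is visible of it).
The state is a dict: "time_s": time; "joint_pos": joint angles; "qvel": joint speeds; "tau": joint torques, N m; "position": TCP position; "tcp_rot": TCP orientation; "force": force on the tool from outside, world axes, zero at the start; "wrist_torque": the same for the moment, N m; "opening": finger opening in m.
Only numpy, scipy, OpenCV 4.12 (cv2) and the standard library are available. Lean on these libraries where they do the work, as an engineer would, in place of code of your own. Each camera call takes 0.05 s, during which the arm holds its last target.

## Working session

There is one attempt and no reset: what is moved stays moved. The work goes in short steps, Python scripts to look and compute and a tool call to move; the robot and the scene stay as the last step left them, time stands still between calls to the robot, and variables do not carry over. Pictures are saved under pics/ and viewed, and the job is handed in when it is done.

Besides the shell and the picture viewer there is one more tool, called after "Emit:" by a JSON object that holds its "method" and its "body". play_rows: Moves the arm, as the interface text tells. Its arguments: {"type":"object","properties":{"moves":{"type":"array"},"force":{"type":"number"}},"required":["moves"]}

```bash
ls; mkdir -p pics; cat > h.py <<'E'
import numpy as np, cv2
from scipy.spatial.transform import Rotation as R
from rig import readout, optics, manip, finder
def save(name,fn):
    c=optics.read_camera(name); cv2.imwrite('pics/'+fn,c['frame'][:,:,::-1]); return c
E
python3 - <<'E'
from h import *
s=readout.sense(); print({k:np.round(v,3) for k,v in s.items()})
for n in ['scene','side','wrist']:
    c=save(n,n+'0.png'); print(n,{k:np.round(v,4).tolist() for k,v in c.items() if k!='frame'})
for q in ['rack_center','bottle_center','jar_center','carton_center','mat','tray','stand_seat','roll_center','gel_center','plaster_center']:
    for n in ['scene','side']:
        print(q,n,[(np.round(d['location'],3).tolist(),round(d['conf'],2)) for d in finder.look_for(q,n)[:2]])
E
```

```text
pics
{'time_s': np.float64(0.0), 'joint_pos': array([-1.353,  0.259,  1.536,  0.   ,  1.348, -0.203]), 'qvel': array([-0.001,  0.002,  0.   ,  0.   , -0.001,  0.002]), 'tau': array([-1.0000e-03, -4.4604e+01, -2.9058e+01, -0.0000e+00,  1.2000e-02,
        0.0000e+00]), 'position': array([ 0.225, -0.501,  0.23 ]), 'tcp_rot': array([ 0.978,  0.209, -0.   , -0.001]), 'force': array([ 0.327,  0.068, -0.799]), 'wrist_torque': array([-0.037,  0.002, -0.005]), 'opening': np.float64(0.086)}
scene {'intrinsics': [[405.5289, 0.0, 271.0453], [0.0, 405.5289, 206.8581], [0.0, 0.0, 1.0]], 'k1': -0.1035, 'position': [1.0556, -0.0797, 0.6209], 'attitude': [0.6812, 0.6201, -0.2547, -0.2943]}
side {'intrinsics': [[506.8784, 0.0, 289.123], [0.0, 506.8784, 206.0499], [0.0, 0.0, 1.0]], 'k1': -0.0963, 'position': [0.0932, 0.7296, 0.5451], 'attitude': [-0.2084, 0.833, -0.4941, 0.1364]}
wrist {'intrinsics': [[348.2906, 0.0, 280.2787], [0.0, 348.2906, 213.4675], [0.0, 0.0, 1.0]], 'k1': 0.0173, 'T_tool_cam': [[-0.0001, -0.9577, -0.2876, 0.0736], [1.0, -0.0, -0.0003, 0.0011], [0.0002, -0.2876, 0.9577, -0.1412],
[... 383 characters left out ...]

carton_center scene [([0.606, -0.063, 0.056], 0.62)]
carton_center side [([0.579, -0.045, 0.04], 0.88)]
mat scene [([0.623, -0.013, 0.004], 0.92)]
mat side [([0.56, 0.099, 0.004], 0.59)]
tray scene [([0.454, 0.304, 0.005], 0.93)]
tray side [([0.458, 0.326, 0.008], 0.67), ([0.424, 0.044, 0.021], 0.58)]
stand_seat scene [([0.468, -0.304, 0.035], 0.84)]
stand_seat side [([0.436, -0.295, 0.036], 0.92)]
roll_center scene [([0.448, 0.031, 0.028], 0.63)]
roll_center side [([0.427, 0.04, 0.02], 0.61)]
gel_center scene [([0.667, 0.241, 0.065], 0.97)]
gel_center side [([0.64, 0.263, 0.06], 0.71)]
plaster_center scene [([0.677, -0.252, 0.063], 0.87)]
plaster_center side [([0.641, -0.225, 0.042], 0.6)]
```

View pics/scene0.png

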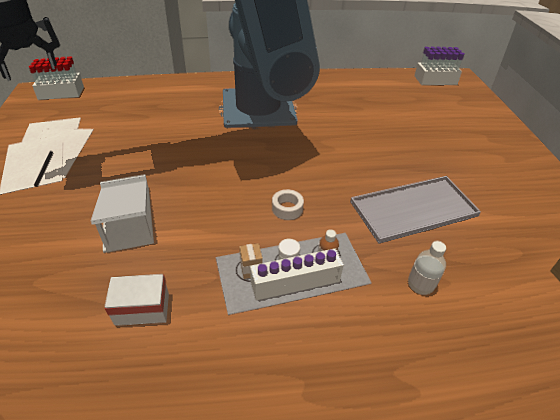

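View pics/side0.png

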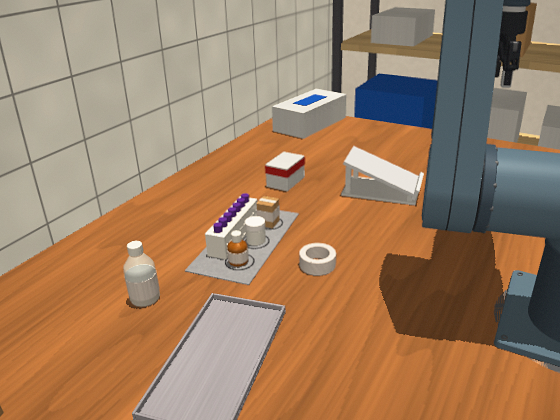

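View pics/wrist0.png

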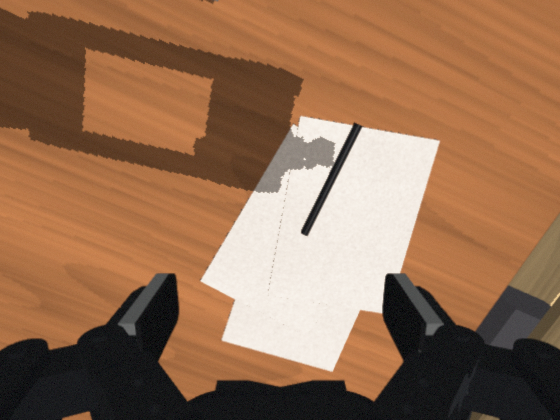

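The scene view shows the mat with carton (250,255), jar (289,248), bottle (330,240) in front of the rack caps (262–332, ~263). The tray is on the right at (415,208) and the stand at (125,215). In robot terms, the tray is on the robot's left and the stand on its right. Next I'll take wrist views.

```bash
cat >> h.py <<'E'
def cur():
    s=readout.sense(); return np.array(s['position']),R.from_quat(s['tcp_rot']),s
def down(yaw,tilt=0.0):
    """tool x at world angle yaw, z down; tilt: rotation about tool y"""
    c,s_=np.cos(yaw),np.sin(yaw)
    M=np.array([[c,s_,0],[s_,-c,0],[0,0,-1]])
    return R.from_matrix(M)*R.from_rotvec([0,tilt,0])
def plan(p,Rt,msg=''):
    pc,Rc,s=cur()
    t=Rc.inv().apply(np.array(p)-pc)*100
    a=(Rc.inv()*Rt).as_rotvec()
    n=max(np.linalg.norm(t)/6.25,np.degrees(np.linalg.norm(a))/10.7)
    print(msg,'T',np.round(t,2),'A',np.round(a,3),'rows~%.1f'%n,'t=%.2f'%s['time_s'],'pos',np.round(pc,4),'yaw %.3f'%np.arctan2(*Rc.as_matrix()[[1,0],0]),'tiltz',np.round(Rc.as_matrix()[:,2],3),'op %.4f'%s['opening'],'F',np.round(s['force'],1))
def unwrap_(c):
    return c
def pose(c,tool=None):
    if 'T_tool_cam' in c:
        T=np.eye(4);T[:3,:3]=tool[1].as_matrix();T[:3,3]=tool[0];T=T@np.array(c['T_tool_cam'])
        return T[:3,3],T[:3,:3]
    return np.array(c['position']),R.from_quat(c['attitude']).as_matrix()
def proj(P,c,tool=None):
    o,M=pose(c,tool); P=np.atleast_2d(P); q=(P-o)@M
    x=q[:,:2]/q[:,2:]; r2=(x**2).sum(1,keepdims=True); x=x*(1+c['k1']*r2)
    K=np.array(c['intrinsics']); return x*[K[0,0],K[1,1]]+[K[0,2],K[1,2]]
def unproj(uv,c,z,tool=None):
    o,M=pose(c,tool); K=np.array(c['intrinsics'])
    uv=np.atleast_2d(uv).astype(float); x=cv2.undistortPoints(uv[:,None],K,np.array([c['k1'],0,0,0,0.]))[:,0]
    d=np.c_[x,np.ones(len(x))]@M.T; return o+d*((z-o[2])/d[:,2])[:,None]
def wrist(fn):
    p,r,s=cur(); c=save('wrist',fn); 
    import pickle; pickle.dump((c,p,r.as_quat()),open('pics/'+fn[:-4]+'.pkl','wb'))
    return c,(p,r)
def loadw(fn):
    import pickle; c,p,q=pickle.load(open('pics/'+fn+'.pkl','rb')); return c,(p,R.from_quat(q))
E
python3 - <<'E'
from h import *
c=optics.read_camera('scene')
print(np.round(unproj([[217,250],[347,235],[370,284],[230,311]],c,.002),3))
print('tray',np.round(unproj([[351,207],[445,178],[479,212],[381,241]],c,.014),3))
plan([.42,-.29,.28],down(0.2))
E
```

```text
[[ 0.536 -0.123  0.002]
 [ 0.519  0.144  0.002]
 [ 0.643  0.158  0.002]
 [ 0.676 -0.102  0.002]]
tray [[0.45  0.167 0.014]
 [0.371 0.42  0.014]
 [0.49  0.451 0.014]
 [0.552 0.204 0.014]]
 T [ 26.49 -11.37  -4.87] A [ 0.    -0.     0.221] rows~4.7 t=1.20 pos [ 0.2247 -0.502   0.2313] yaw 0.421 tiltz [ 0. -0. -1.] op 0.0854 F [-0.  -0.1 -0.3]
```

Emit:
{"method": "play_rows", "body": {"moves": [{"tx": 26.5,"ty": -11.4,"tz": -4.9,"az": 0.22},{"tx": 26.5,"ty": -11.4,"tz": -4.9,"az": 0.22},{"tx": 26.5,"ty": -11.4,"tz": -4.9,"az": 0.22},{"tx": 26.5,"ty": -11.4,"tz": -4.9,"az": 0.22},{"tx": 26.5,"ty": -11.4,"tz": -4.9,"az": 0.22}]}}

```text
schema error: expected keys tx, ty, tz, ax, ay, az, jaw
```

```bash
python3 - <<'E'
from h import *
wrist('w1.png'); plan([.46,-.01,.30],down(0.0))
E
```

```text
T [ 41.58 -35.3   -6.87] A [0.    0.    0.421] rows~8.8 t=1.25 pos [ 0.2247 -0.502   0.2313] yaw 0.421 tiltz [-0. -0. -1.] op 0.0855 F [-0.1 -0.4  0.7]
```

View pics/w1.png

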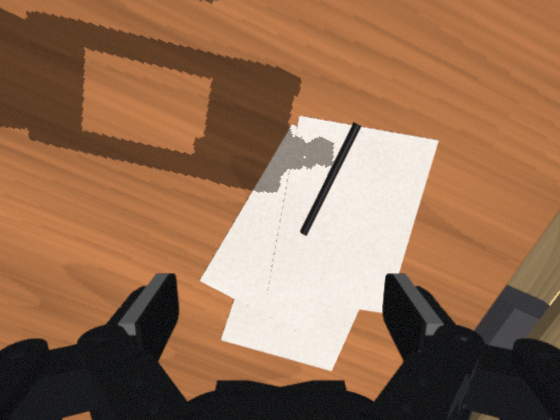

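The move was refused because every row needs all the keys. The picture still shows the start view.

Emit:
{"method": "play_rows", "body": {"moves": [{"tx": 26.5,"ty": -11.4,"tz": -4.9,"ax": 0,"ay": 0,"az": 0.22,"jaw": 8.5},{"tx": 26.5,"ty": -11.4,"tz": -4.9,"ax": 0,"ay": 0,"az": 0.22,"jaw": 8.5},{"tx": 26.5,"ty": -11.4,"tz": -4.9,"ax": 0,"ay": 0,"az": 0.22,"jaw": 8.5},{"tx": 26.5,"ty": -11.4,"tz": -4.9,"ax": 0,"ay": 0,"az": 0.22,"jaw": 8.5},{"tx": 26.5,"ty": -11.4,"tz": -4.9,"ax": 0,"ay": 0,"az": 0.22,"jaw": 8.5}]}}

```text
time_s: 1.88
position: [0.4215, -0.2877, 0.2811]
tcp_rot: [0.995, 0.101, 0.0, 0.0]
force: [0.7, -1.3, 0.4]
opening: 0.0852
```

```bash
python3 - <<'E'
from h import *
wrist('w2.png'); plan([.50,-.01,.30],down(0.0))
E
```

```text
T [ 12.98 -25.33  -1.72] A [-0.001 -0.005  0.205] rows~4.6 t=1.93 pos [ 0.4245 -0.2843  0.2821] yaw 0.205 tiltz [ 0.005  0.001 -1.   ] op 0.0850 F [1.8 3.7 1.2]
```

View pics/w2.png

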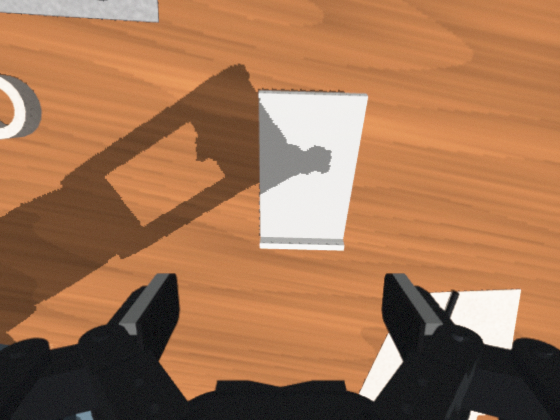

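The stand is in view: high edge at (259–368, 90–96), lip at (260–343, 238–250), sides at left x≈260 and right 368→343. I'll re-take it now the arm has settled and look closely.

```bash
python3 - <<'E'
from h import *
c,t=wrist('w3.png'); plan([.50,-.01,.30],down(0.0))
im=c['frame'][70:265,240:390,::-1]; cv2.imwrite('pics/w3z.png',cv2.resize(im,None,fx=4,fy=3.07,interpolation=cv2.INTER_CUBIC)[:600])
E
```

```text
T [ 13.23 -25.49  -1.83] A [ 0.001 -0.003  0.206] rows~4.6 t=1.98 pos [ 0.4227 -0.2866  0.2815] yaw 0.206 tiltz [ 0.003 -0.    -1.   ] op 0.0854 F [ 0.2  0.3 -0.2]
```

View pics/w3z.png

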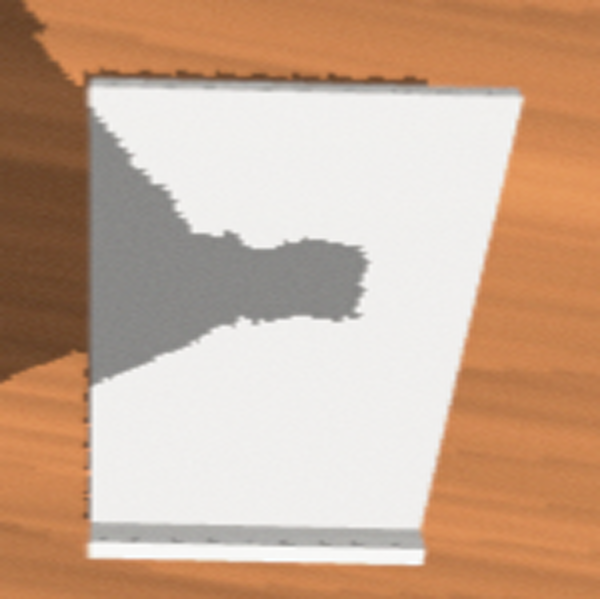

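Emit:
{"method": "play_rows", "body": {"moves": [{"tx": 13,"ty": -25.3,"tz": -1.7,"ax": 0,"ay": 0,"az": 0.2,"jaw": 8.5},{"tx": 13,"ty": -25.3,"tz": -1.7,"ax": 0,"ay": 0,"az": 0.2,"jaw": 8.5},{"tx": 13,"ty": -25.3,"tz": -1.7,"ax": 0,"ay": 0,"az": 0.2,"jaw": 8.5},{"tx": 13,"ty": -25.3,"tz": -1.7,"ax": 0,"ay": 0,"az": 0.2,"jaw": 8.5},{"tx": 13,"ty": -25.3,"tz": -1.7,"ax": 0,"ay": 0,"az": 0.2,"jaw": 8.5}]}}

```text
time_s: 2.6
position: [0.4984, -0.0107, 0.2988]
tcp_rot: [1.0, 0.003, 0.002, 0.0]
force: [1.7, -0.3, -0.4]
opening: 0.0853
```

```bash
python3 - <<'E'
from h import *
readout.sense(); optics.read_camera('side'); optics.read_camera('side'); optics.read_camera('side')
c,t=wrist('w4.png'); plan([.44,.29,.30],down(0.0))
E
```

```text
T [ -5.58 -30.29  -0.2 ] A [ 0.001 -0.002  0.008] rows~4.9 t=2.80 pos [ 0.4981 -0.0124  0.2984] yaw 0.008 tiltz [ 0.002 -0.001 -1.   ] op 0.0850 F [-0.7  0.2 -0.5]
```

View pics/w4.png

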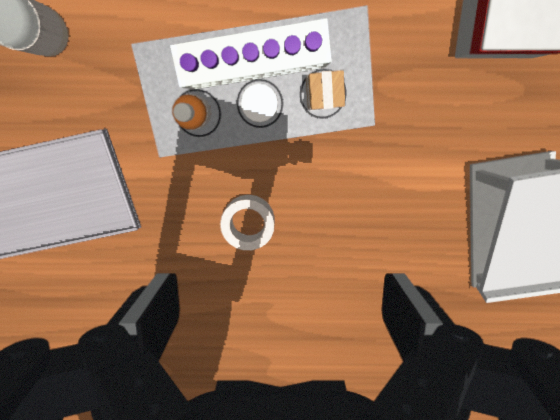

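```bash
cat > fit.py <<'E'
from h import *
from scipy.optimize import least_squares
def Rstand(yaw): return R.from_euler('z',yaw)*R.from_euler('y',-0.35)
def stand_pts(p):
    L=np.array([[0,.05,0],[0,-.05,0],[.172,.05,0],[.172,-.05,0]]); return Rstand(p[2]).apply(L)+[p[0],p[1],.028]
c,t=loadw('w3')
uv=np.array([[262.5,240.4],[345.3,242.6],[262.3,98.3],[370.5,101.6]])
if __name__=='__main__':
    f=lambda p:(proj(stand_pts(p),c,t)-uv).ravel()
    r=least_squares(f,[.39,-.3,0.2]); print('stand',r.x,np.round(r.fun,1))
    cs=optics.read_camera('scene')
    print('in scene',np.round(proj(stand_pts(r.x),cs),1))
    # mat
    c4,t4=loadw('w4')
    def mp(p,L,z): return np.c_[(R.from_euler('z',p[2]).as_matrix()[:2,:2]@np.array(L).T).T+p[:2],np.full(len(L),z)]
    L=[[.065,.135],[.065,-.135],[-.065,-.135],[-.065,.135]]
    uvm=np.array([[133,44],[366,7],[375,125],[160,157]],float)
    g=lambda p:(proj(mp(p,L,.002),c4,t4)-uvm).ravel()
    r=least_squares(g,[.6,0,0.]); print('mat w',r.x,np.round(r.fun,1))
    # circle outlines
    C=mp(r.x,[[-.02,.076],[-.02,0],[-.02,-.076],[.029,0]],.002); print('circ',np.round(C,4).tolist(),np.round(proj(C,c4,t4),1).tolist())
    print('mat in scene',np.round(proj(mp(r.x,L,.002),cs),1).tolist())
    im=c4['frame'][0:170,120:390,::-1]; cv2.imwrite('pics/w4z.png',cv2.resize(im,None,fx=2.96,fy=2.96,interpolation=cv2.INTER_CUBIC))
E
python3 fit.py
```

```text
stand [ 0.35293788 -0.3291642   0.17590973] [ 0.2  0.  -0.2  0.1 -0.3  0.1  0.4 -0.1]
in scene [[145.7 181.2]
 [100.5 188.9]
 [144.6 211.6]
 [ 90.2 221.4]]
mat w [0.59766795 0.01586047 0.15325868] [-1.9  0.2  2.1 -1.1  0.5  0.9 -0.8  0.8]
circ [[0.5663, 0.0879, 0.002], [0.5779, 0.0128, 0.002], [0.5895, -0.0623, 0.002], [0.6263, 0.0203, 0.002]] [[197.9, 113.7], [260.2, 104.3], [323.3, 94.7], [253.4, 60.2]]
mat in scene [[370.3, 283.2], [226.6, 314.5], [214.7, 257.3], [344.3, 232.9]]
```

View pics/w4z.png

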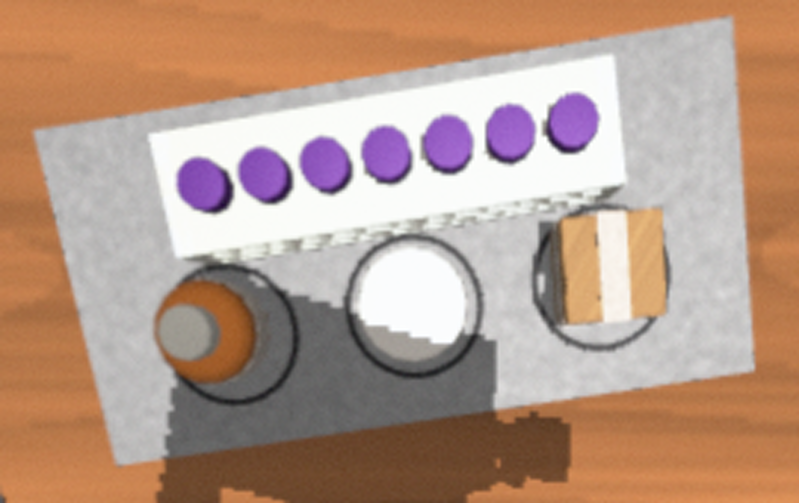

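Emit:
{"method": "play_rows", "body": {"moves": [{"tx": -5.6,"ty": -30,"tz": -0.2,"ax": 0,"ay": 0,"az": 0,"jaw": 8.5},{"tx": -5.6,"ty": -30,"tz": -0.2,"ax": 0,"ay": 0,"az": 0,"jaw": 8.5},{"tx": -5.6,"ty": -30,"tz": -0.2,"ax": 0,"ay": 0,"az": 0,"jaw": 8.5},{"tx": -5.6,"ty": -30,"tz": -0.2,"ax": 0,"ay": 0,"az": 0,"jaw": 8.5},{"tx": -5.6,"ty": -30,"tz": -0.2,"ax": 0,"ay": 0,"az": 0,"jaw": 8.5}]}}

```text
time_s: 3.48
position: [0.4404, 0.2866, 0.2999]
tcp_rot: [1.0, 0.002, 0.001, 0.001]
force: [1.6, 0.2, 0.3]
opening: 0.0851
```

```bash
python3 - <<'E'
from h import *
optics.read_camera('side'); optics.read_camera('side'); optics.read_camera('side')
c,t=wrist('w5.png')
E
```

```text
(no output)
```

View pics/w5.png

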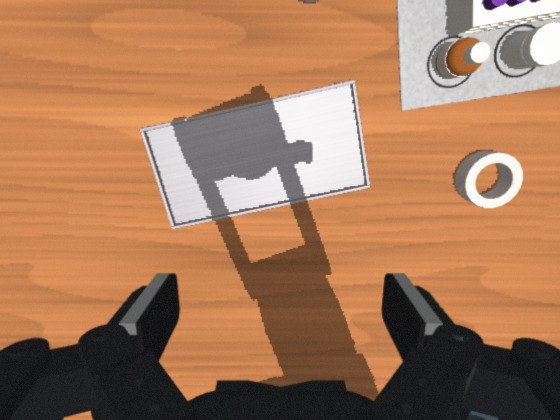

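```bash
cat > fit2.py <<'E'
from fit import *
c4,t4=loadw('w4'); c5,t5=loadw('w5')
def mp(p,L,z): return np.c_[(R.from_euler('z',p[2]).as_matrix()[:2,:2]@np.array(L).T).T+p[:2],np.full(len(L),z)]
def rect(a,b): return [[a,b],[a,-b],[-a,-b],[-a,b]]
def fit(uv,L,z,c,t,x0):
    r=least_squares(lambda p:(proj(mp(p,L,z),c,t)-uv).ravel(),x0); return r.x,np.round(r.fun,1)
z4=lambda l: np.array(l,float)/2.96+[120,0]
m,f=fit(z4([[35,130],[732,17],[754,371],[115,465]]),rect(.065,.135),.002,c4,t4,[.6,0,.15]); print('mat',m.round(4),f)
print('circ',mp(m,[[-.02,.076],[-.02,0],[-.02,-.076],[.029,0]],.002).round(4).tolist())
print('circ meas',unproj(z4([[228,334],[415,306],[601,278]]),c4,.002,t4).round(4).tolist())
print('bottle',unproj(z4([[188,331]]),c4,.066,t4).round(4).tolist())
print('jar',unproj(z4([[413,303]]),c4,.048,t4).round(4).tolist())
k,f=fit(z4([[557,218],[662,207],[666,314],[563,324]]),rect(.018,.018),.056,c4,t4,[.59,-.06,.15]);print('carton',k.round(4),f)
k,f=fit(z4([[150,133],[613,55],[625,183],[177,257]]),rect(.02,.08),.052,c4,t4,[.63,.02,.15]);print('rack',k.round(4),f)
caps=unproj(z4([[204,184],[573,121]]),c4,.067,t4);print('caps',caps.round(4).tolist(),np.arctan2(*(caps[0]-caps[1])[[0,1]]),caps.mean(0).round(4))
k,f=fit(np.array([[141,130],[354,81],[370,186],[173,228]],float),rect(.065,.13),.014,c5,t5,[.46,.3,.15]);print('tray',k.round(4),f)
E
python3 fit2.py; python3 - <<'E'
from h import *
c,t=loadw('w5'); im=c['frame'][70:240,130:400,::-1]; cv2.imwrite('pics/w5z.png',cv2.resize(im,None,fx=2.96,fy=2.96,interpolation=cv2.INTER_CUBIC))
E
```

```text
mat [0.598  0.0162 0.1527] [-1.  -0.2  0.6 -0.2  0.5  0.3  0.   0.4]
circ [[0.5667, 0.0883, 0.002], [0.5783, 0.0132, 0.002], [0.5898, -0.062, 0.002], [0.6267, 0.0206, 0.002]]
circ meas [[0.5673, 0.0889, 0.002], [0.579, 0.0127, 0.002], [0.5903, -0.062, 0.002]]
bottle [[0.5688, 0.0881, 0.066]]
jar [[0.5793, 0.0109, 0.048]]
carton [ 0.5919 -0.0594  0.1018] [ 0.1 -0.4 -0.2 -0.3 -0.2  0.4  0.4  0.4]
rack [0.6262 0.0185 0.1605] [-0.6  0.1  0.4 -0.1  0.6  0.1 -0.3  0. ]
caps [[0.6158, 0.0791, 0.067], [0.636, -0.0431, 0.067]] -0.1642141864597477 [0.6259 0.018  0.067 ]
tray [0.4551 0.313  0.2248] [-2.1 -0.8  1.5 -2.   1.4  1.8 -0.8  2.1]
```

View pics/w5z.png

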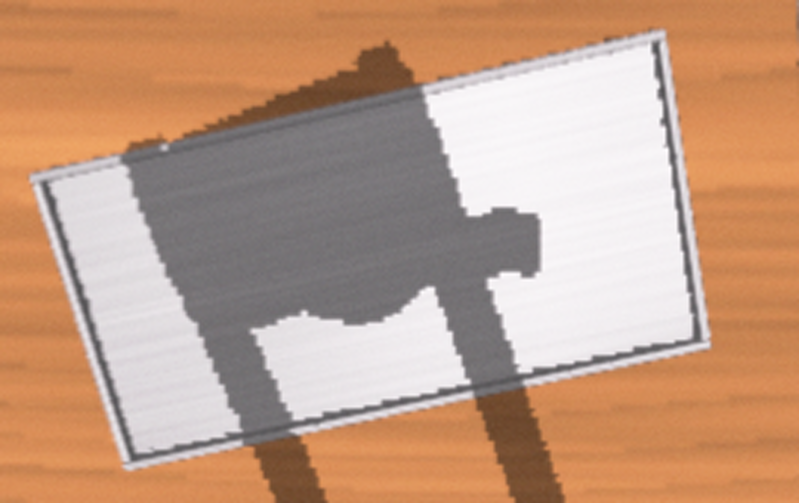

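Everything is located. The tray is at (0.455, 0.313) with yaw 0.225, the mat yaw is 0.153, and the stand is at (0.353, -0.329) with yaw 0.176. I'll start with the bottle.

```bash
python3 - <<'E'
from h import *
plan([.568,.0885,.10],down(.153),'pre'); plan([.568,.0885,.009],down(.153),'grasp')
E
```

```text
pre T [12.59 19.75 20.02] A [ 0.002 -0.001 -0.147] rows~4.9 t=3.67 pos [0.4405 0.2856 0.2995] yaw 0.006 tiltz [ 0.002 -0.002 -1.   ] op 0.0850 F [-0.2  0.6  0.4]
grasp T [12.58 19.73 29.12] A [ 0.002 -0.001 -0.147] rows~6.0 t=3.67 pos [0.4405 0.2856 0.2995] yaw 0.006 tiltz [ 0.002 -0.002 -1.   ] op 0.0850 F [-0.2  0.6  0.4]
```

Emit:
{"method": "play_rows", "body": {"moves": [{"tx": 12.6,"ty": 19.75,"tz": 18.0,"ax": 0.002,"ay": 0,"az": -0.147,"jaw": 6},{"tx": 12.6,"ty": 19.75,"tz": 18.0,"ax": 0.002,"ay": 0,"az": -0.147,"jaw": 6},{"tx": 12.6,"ty": 19.75,"tz": 18.0,"ax": 0.002,"ay": 0,"az": -0.147,"jaw": 6},{"tx": 12.6,"ty": 19.75,"tz": 18.0,"ax": 0.002,"ay": 0,"az": -0.147,"jaw": 6},{"tx": 12.6,"ty": 19.75,"tz": 20.0,"ax": 0.002,"ay": 0,"az": -0.147,"jaw": 6}]}}

```text
time_s: 4.3
position: [0.5701, 0.0832, 0.0999]
tcp_rot: [0.997, 0.074, 0.002, 0.001]
force: [0.7, 0.3, 0.0]
opening: 0.0604
```

```bash
python3 - <<'E'
from h import *
c,t=wrist('w6.png')
for P in ([.568,.0885,.066],[.579,.0115,.048],[.591,-.0605,.056]): print(proj([P],c,t))
plan([.568,.0885,.009],down(.153),'grasp')
E
```

```text
[[268.32278777 253.4909748 ]]
[[400.55552847 242.33668974]]
[[535.23900795 245.60799466]]
grasp T [ 0.17 -0.88  8.36] A [ 0.002  0.006 -0.006] rows~1.3 t=4.35 pos [0.5681 0.0798 0.0926] yaw 0.147 tiltz [-0.005 -0.003 -1.   ] op 0.0601 F [ 0.6 -2.5 -3.8]
```

View pics/w6.png

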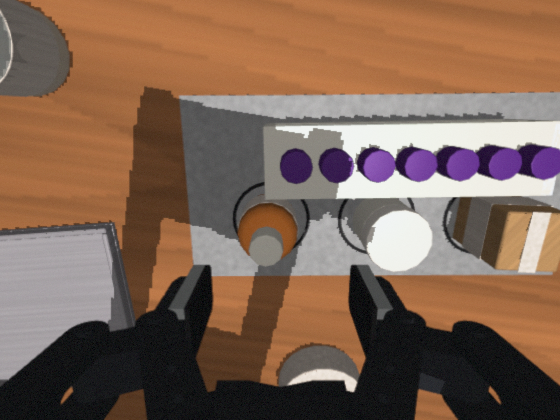

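The arm overshot slightly while settling, so I'll re-measure with it at rest.

```bash
python3 - <<'E'
from h import *
optics.read_camera('side');optics.read_camera('side')
c,t=wrist('w7.png')
for P in ([.568,.0885,.066],[.579,.0115,.048],[.591,-.0605,.056],[.5673,.0889,.002]): print(proj([P],c,t))
plan([.568,.0885,.009],down(.153),'grasp')
im=c['frame'][100:290,180:560,::-1]; cv2.imwrite('pics/w7z.png',cv2.resize(im,None,fx=2.1,fy=2.1,interpolation=cv2.INTER_CUBIC))
E
```

```text
[[270.70457727 249.44722892]]
[[405.24804348 238.05588588]]
[[543.04268816 241.20582312]]
[[272.43227919 214.97380162]]
grasp T [ 0.1  -0.28  9.03] A [-0.     0.002 -0.004] rows~1.4 t=4.50 pos [0.5675 0.0856 0.0993] yaw 0.149 tiltz [-0.002 -0.    -1.   ] op 0.0599 F [-0.4  1.  -0.4]
```

View pics/w7z.png

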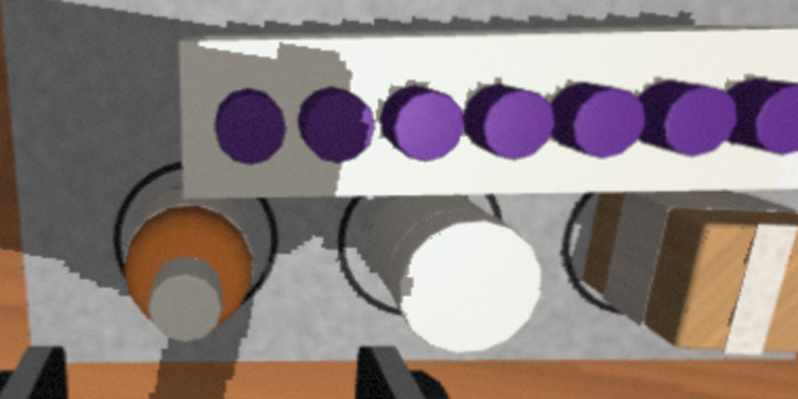

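The bottle cap is at about (268,242), roughly 3 mm further +x than predicted. The jar matches. I'll descend with x +0.2 cm.

Emit:
{"method": "play_rows", "body": {"moves": [{"tx": 0.25,"ty": -0.35,"tz": 4.5,"ax": 0,"ay": 0,"az": 0,"jaw": 6},{"tx": 0.25,"ty": -0.35,"tz": 8.0,"ax": 0,"ay": 0,"az": 0,"jaw": 6},{"tx": 0.25,"ty": -0.35,"tz": 9.0,"ax": 0,"ay": 0,"az": 0,"jaw": 6},{"tx": 0.25,"ty": -0.35,"tz": 9.0,"ax": 0,"ay": 0,"az": 0,"jaw": 6},{"tx": 0.25,"ty": -0.35,"tz": 9.0,"ax": 0,"ay": 0,"az": 0,"jaw": 6}]}}

```text
time_s: 5.12
position: [0.5708, 0.0895, 0.0113]
tcp_rot: [0.997, 0.074, 0.001, 0.0]
force: [0.4, 1.5, 0.5]
opening: 0.0603
```

Emit:
{"method": "play_rows", "body": {"force": 30, "moves": [{"tx": 0,"ty": 0,"tz": 0,"ax": 0,"ay": 0,"az": 0,"jaw": 2.5},{"tx": 0,"ty": 0,"tz": 0,"ax": 0,"ay": 0,"az": 0,"jaw": 2.5},{"tx": 0,"ty": 0,"tz": 0,"ax": 0,"ay": 0,"az": 0,"jaw": 2.5},{"tx": 0,"ty": 0,"tz": 0,"ax": 0,"ay": 0,"az": 0,"jaw": 2.5}]}}

```text
time_s: 5.62
position: [0.5721, 0.0896, 0.0132]
tcp_rot: [0.997, 0.074, 0.003, 0.0]
force: [-1.1, 0.4, 6.9]
opening: 0.0366
```

```bash
python3 - <<'E'
from h import *
plan([.4395,.381,.12],down(.225),'above slot'); plan([.4395,.381,.012],down(.225),'slot')
E
```

```text
above slot T [ -8.73 -30.77 -10.75] A [ 0.001 -0.005 -0.076] rows~5.4 t=5.62 pos [0.5721 0.0896 0.0132] yaw 0.149 tiltz [ 0.005 -0.    -1.   ] op 0.0366 F [-1.1  0.4  6.9]
slot T [ -8.79 -30.78   0.05] A [ 0.001 -0.005 -0.076] rows~5.1 t=5.62 pos [0.5721 0.0896 0.0132] yaw 0.149 tiltz [ 0.005 -0.    -1.   ] op 0.0366 F [-1.1  0.4  6.9]
```

The closing fingers press the mat lightly because the pads swing forward, so I'll grasp about 4 mm higher next time. Lifting now.

Emit:
{"method": "play_rows", "body": {"moves": [{"tx": 0,"ty": 0,"tz": -6,"ax": 0,"ay": 0,"az": 0,"jaw": 2.5},{"tx": -0.5,"ty": -2,"tz": -10.7,"ax": 0,"ay": 0,"az": 0,"jaw": 2.5},{"tx": -2.2,"ty": -8,"tz": -10.7,"ax": 0,"ay": 0,"az": 0,"jaw": 2.5},{"tx": -4,"ty": -14,"tz": -10.7,"ax": 0,"ay": 0,"az": -0.04,"jaw": 2.5},{"tx": -5.7,"ty": -20,"tz": -10.7,"ax": 0,"ay": 0,"az": -0.076,"jaw": 2.5}]}}

```text
time_s: 6.25
position: [0.4848, 0.2805, 0.1207]
tcp_rot: [0.994, 0.112, 0.003, 0.0]
force: [0.6, 1.2, -0.7]
opening: 0.0366
```

```bash
python3 - <<'E'
from h import *
plan([.4395,.381,.12],down(.225),'above slot'); plan([.4395,.381,.017],down(.225),'slot')
E
```

```text
above slot T [ -2.17 -10.81   0.05] A [ 0.001 -0.007  0.   ] rows~1.8 t=6.25 pos [0.4848 0.2805 0.1207] yaw 0.225 tiltz [ 0.007  0.    -1.   ] op 0.0366 F [ 0.6  1.2 -0.7]
slot T [ -2.24 -10.82  10.35] A [ 0.001 -0.007  0.   ] rows~2.4 t=6.25 pos [0.4848 0.2805 0.1207] yaw 0.225 tiltz [ 0.007  0.    -1.   ] op 0.0366 F [ 0.6  1.2 -0.7]
```

Emit:
{"method": "play_rows", "body": {"moves": [{"tx": -1.1,"ty": -5.5,"tz": 0,"ax": 0,"ay": -0.007,"az": 0,"jaw": 2.5},{"tx": -2.2,"ty": -10.8,"tz": 0,"ax": 0,"ay": -0.007,"az": 0,"jaw": 2.5},{"tx": -2.2,"ty": -10.8,"tz": 4,"ax": 0,"ay": -0.007,"az": 0,"jaw": 2.5},{"tx": -2.2,"ty": -10.8,"tz": 7,"ax": 0,"ay": -0.007,"az": 0,"jaw": 2.5},{"tx": -2.2,"ty": -10.8,"tz": 9,"ax": 0,"ay": -0.007,"az": 0,"jaw": 2.5}]}}

```text
time_s: 6.88
position: [0.439, 0.3809, 0.0294]
tcp_rot: [0.994, 0.113, -0.001, 0.001]
force: [-0.6, -1.3, -0.7]
opening: 0.0368
```

```bash
python3 - <<'E'
from h import *
plan([.4395,.381,.017],down(.225),'slot')
E
```

```text
slot T [0.05 0.   1.24] A [0.002 0.001 0.001] rows~0.2 t=6.88 pos [0.439  0.3809 0.0294] yaw 0.226 tiltz [-0.001 -0.002 -1.   ] op 0.0368 F [-0.6 -1.3 -0.7]
```

Emit:
{"method": "play_rows", "body": {"moves": [{"tx": 0,"ty": 0,"tz": 0.9,"ax": 0,"ay": 0,"az": 0,"jaw": 2.5},{"tx": 0,"ty": 0,"tz": 1.2,"ax": 0,"ay": 0,"az": 0,"jaw": 2.5},{"tx": 0,"ty": 0,"tz": 1.25,"ax": 0,"ay": 0,"az": 0,"jaw": 2.5},{"tx": 0,"ty": 0,"tz": 1.25,"ax": 0,"ay": 0,"az": 0,"jaw": 2.5}]}}

```text
time_s: 7.38
position: [0.4396, 0.3812, 0.0178]
tcp_rot: [0.994, 0.113, 0.0, 0.001]
force: [0.0, 0.2, -1.2]
opening: 0.0371
```

```bash
python3 - <<'E'
from h import *
plan([.4395,.381,.017],down(.225),'slot')
E
```

```text
slot T [-0.02  0.02  0.08] A [ 0.001 -0.     0.001] rows~0.0 t=7.38 pos [0.4396 0.3812 0.0178] yaw 0.226 tiltz [ 0.    -0.001 -1.   ] op 0.0371 F [ 0.   0.2 -1.2]
```

Emit:
{"method": "play_rows", "body": {"moves": [{"tx": 0,"ty": 0,"tz": 0.15,"ax": 0,"ay": 0,"az": 0,"jaw": 2.5},{"tx": 0,"ty": 0,"tz": 0.15,"ax": 0,"ay": 0,"az": 0,"jaw": 2.5}]}}

```text
time_s: 7.62
position: [0.4398, 0.3812, 0.0166]
tcp_rot: [0.994, 0.113, 0.0, 0.0]
force: [-0.4, 0.7, -0.6]
opening: 0.0369
```

Emit:
{"method": "play_rows", "body": {"moves": [{"tx": 0,"ty": 0,"tz": 0,"ax": 0,"ay": 0,"az": 0,"jaw": 5.5},{"tx": 0,"ty": 0,"tz": 0,"ax": 0,"ay": 0,"az": 0,"jaw": 5.5},{"tx": 0,"ty": 0,"tz": 0,"ax": 0,"ay": 0,"az": 0,"jaw": 5.5},{"tx": 0,"ty": 0,"tz": -3,"ax": 0,"ay": 0,"az": 0,"jaw": 5.5},{"tx": 0,"ty": 0,"tz": -9,"ax": 0,"ay": 0,"az": 0,"jaw": 5.5}]}}

```text
time_s: 8.25
position: [0.4379, 0.3801, 0.1049]
tcp_rot: [0.994, 0.113, -0.003, 0.002]
force: [1.4, -0.2, 0.4]
opening: 0.0548
```

```bash
python3 - <<'E'
from h import *
c,t=wrist('w8.png')
c=save('side','s8.png')
plan([.5795,.0115,.12],down(.153),'pre jar')
E
```

```text
pre jar T [ 4.9  39.32 -0.72] A [-0.003 -0.012  0.073] rows~6.3 t=8.35 pos [0.4436 0.3837 0.1132] yaw 0.226 tiltz [ 0.011  0.005 -1.   ] op 0.0548 F [1.4 0.1 0.1]
```

View pics/s8.png

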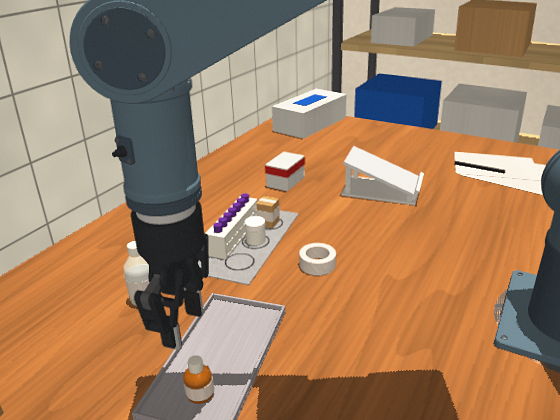

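The bottle stands upright in the tray at (198,380). Next is the jar.

Emit:
{"method": "play_rows", "body": {"moves": [{"tx": 4.9,"ty": 39.3,"tz": -0.7,"ax": 0,"ay": -0.01,"az": 0.073,"jaw": 6},{"tx": 4.9,"ty": 39.3,"tz": -0.7,"ax": 0,"ay": -0.01,"az": 0.073,"jaw": 6},{"tx": 4.9,"ty": 39.3,"tz": -0.7,"ax": 0,"ay": -0.01,"az": 0.073,"jaw": 6},{"tx": 4.9,"ty": 39.3,"tz": -0.7,"ax": 0,"ay": -0.01,"az": 0.073,"jaw": 6},{"tx": 4.9,"ty": 39.3,"tz": -0.7,"ax": 0,"ay": -0.01,"az": 0.073,"jaw": 6}]}}

```text
time_s: 8.98
position: [0.5507, 0.0873, 0.1171]
tcp_rot: [0.997, 0.077, 0.001, -0.002]
force: [0.8, -0.2, 1.4]
opening: 0.0599
```

Emit:
{"method": "play_rows", "body": {"moves": [{"tx": 1,"ty": 8.3,"tz": 0,"ax": 0,"ay": 0,"az": 0,"jaw": 6},{"tx": 1,"ty": 8.3,"tz": 0,"ax": 0,"ay": 0,"az": 0,"jaw": 6},{"tx": 1,"ty": 8.3,"tz": 0,"ax": 0,"ay": 0,"az": 0,"jaw": 6}]}}

```text
time_s: 9.35
position: [0.5734, 0.0054, 0.1165]
tcp_rot: [0.997, 0.075, 0.001, -0.002]
force: [-1.1, 0.9, -0.6]
opening: 0.06
```

```bash
python3 - <<'E'
from h import *
plan([.5795,.0115,.016],down(.153),'jar')
E
```

```text
jar T [ 0.67 -0.47 10.05] A [-0.004 -0.003 -0.003] rows~1.6 t=9.35 pos [0.5734 0.0054 0.1165] yaw 0.150 tiltz [ 0.002  0.004 -1.   ] op 0.0600 F [-1.1  0.9 -0.6]
```

Emit:
{"method": "play_rows", "body": {"moves": [{"tx": 0.67,"ty": -0.47,"tz": 0,"ax": -0.004,"ay": -0.003,"az": 0,"jaw": 6},{"tx": 0.67,"ty": -0.47,"tz": 4,"ax": -0.004,"ay": -0.003,"az": 0,"jaw": 6},{"tx": 0.67,"ty": -0.47,"tz": 8,"ax": -0.004,"ay": -0.003,"az": 0,"jaw": 6},{"tx": 0.67,"ty": -0.47,"tz": 10,"ax": -0.004,"ay": -0.003,"az": 0,"jaw": 6},{"tx": 0.67,"ty": -0.47,"tz": 10,"ax": -0.004,"ay": -0.003,"az": 0,"jaw": 6}]}}

```text
time_s: 9.98
position: [0.5779, 0.014, 0.0148]
tcp_rot: [0.997, 0.076, -0.002, -0.0]
force: [0.4, 0.4, -0.5]
opening: 0.06
```

Emit:
{"method": "play_rows", "body": {"force": 30, "moves": [{"tx": 0,"ty": 0,"tz": 0,"ax": 0,"ay": 0,"az": 0,"jaw": 2.5},{"tx": 0,"ty": 0,"tz": 0,"ax": 0,"ay": 0,"az": 0,"jaw": 2.5},{"tx": 0,"ty": 0,"tz": 0,"ax": 0,"ay": 0,"az": 0,"jaw": 2.5},{"tx": 0,"ty": 0,"tz": 0,"ax": 0,"ay": 0,"az": 0,"jaw": 2.5}]}}

```text
time_s: 10.48
position: [0.5787, 0.0145, 0.0159]
tcp_rot: [0.997, 0.076, -0.001, -0.001]
force: [0.7, 3.8, 7.1]
opening: 0.0391
```

```bash
python3 - <<'E'
from h import *
plan([.455,.313,.12],down(.225),'above slot'); plan([.455,.313,.02],down(.225),'slot')
E
```

```text
above slot T [ -7.7  -31.4  -10.34] A [-0.002  0.002 -0.072] rows~5.4 t=10.47 pos [0.5787 0.0145 0.0159] yaw 0.153 tiltz [-0.003  0.001 -1.   ] op 0.0391 F [0.7 3.8 7.1]
slot T [ -7.68 -31.39  -0.34] A [-0.002  0.002 -0.072] rows~5.2 t=10.47 pos [0.5787 0.0145 0.0159] yaw 0.153 tiltz [-0.003  0.001 -1.   ] op 0.0391 F [0.7 3.8 7.1]
```

Emit:
{"method": "play_rows", "body": {"moves": [{"tx": 0,"ty": 0,"tz": -6,"ax": 0,"ay": 0,"az": 0,"jaw": 2.5},{"tx": -0.5,"ty": -2,"tz": -10.4,"ax": 0,"ay": 0,"az": 0,"jaw": 2.5},{"tx": -2,"ty": -8,"tz": -10.4,"ax": 0,"ay": 0,"az": 0,"jaw": 2.5},{"tx": -3.5,"ty": -14,"tz": -10.4,"ax": 0,"ay": 0,"az": -0.04,"jaw": 2.5},{"tx": -5,"ty": -20,"tz": -10.4,"ax": 0,"ay": 0,"az": -0.072,"jaw": 2.5}]}}

```text
time_s: 11.1
position: [0.4982, 0.2054, 0.1205]
tcp_rot: [0.994, 0.112, -0.001, -0.0]
force: [0.2, 0.8, -1.5]
opening: 0.0393
```

```bash
python3 - <<'E'
from h import *
plan([.455,.313,.12],down(.225),'above slot'); plan([.455,.313,.02],down(.225),'slot')
E
```

```text
above slot T [ -1.82 -11.46   0.07] A [-0.001  0.002 -0.   ] rows~1.9 t=11.10 pos [0.4982 0.2054 0.1205] yaw 0.225 tiltz [-0.002  0.001 -1.   ] op 0.0393 F [ 0.2  0.8 -1.5]
slot T [ -1.8  -11.45  10.07] A [-0.001  0.002 -0.   ] rows~2.5 t=11.10 pos [0.4982 0.2054 0.1205] yaw 0.225 tiltz [-0.002  0.001 -1.   ] op 0.0393 F [ 0.2  0.8 -1.5]
```

Emit:
{"method": "play_rows", "body": {"moves": [{"tx": -0.9,"ty": -5.7,"tz": 0,"ax": 0,"ay": 0,"az": 0,"jaw": 2.5},{"tx": -1.8,"ty": -11.4,"tz": 0,"ax": 0,"ay": 0,"az": 0,"jaw": 2.5},{"tx": -1.8,"ty": -11.4,"tz": 4,"ax": 0,"ay": 0,"az": 0,"jaw": 2.5},{"tx": -1.8,"ty": -11.4,"tz": 7,"ax": 0,"ay": 0,"az": 0,"jaw": 2.5},{"tx": -1.8,"ty": -11.4,"tz": 9,"ax": 0,"ay": 0,"az": 0,"jaw": 2.5}]}}

```text
time_s: 11.72
position: [0.4541, 0.3121, 0.029]
tcp_rot: [0.994, 0.112, -0.002, 0.0]
force: [0.2, 0.6, -0.9]
opening: 0.0391
```

Emit:
{"method": "play_rows", "body": {"moves": [{"tx": 0,"ty": 0,"tz": 0.6,"ax": 0,"ay": 0,"az": 0,"jaw": 2.5},{"tx": 0,"ty": 0,"tz": 1.1,"ax": 0,"ay": 0,"az": 0,"jaw": 2.5},{"tx": 0,"ty": 0,"tz": 1.1,"ax": 0,"ay": 0,"az": 0,"jaw": 2.5},{"tx": 0,"ty": 0,"tz": 1.1,"ax": 0,"ay": 0,"az": 0,"jaw": 2.5}]}}

```text
time_s: 12.22
position: [0.4546, 0.3122, 0.0187]
tcp_rot: [0.994, 0.112, -0.001, -0.0]
force: [0.3, -0.6, -0.7]
opening: 0.0394
```

```bash
python3 - <<'E'
from h import *
plan([.455,.313,.019],down(.225),'slot')
E
```

```text
slot T [ 0.06 -0.07 -0.03] A [-0.001  0.003  0.   ] rows~0.0 t=12.22 pos [0.4546 0.3122 0.0187] yaw 0.225 tiltz [-0.003 -0.    -1.   ] op 0.0394 F [ 0.3 -0.6 -0.7]
```

Jar just above the floor. Release.

Emit:
{"method": "play_rows", "body": {"moves": [{"tx": 0,"ty": 0,"tz": 0.1,"ax": 0,"ay": 0,"az": 0,"jaw": 2.5},{"tx": 0,"ty": 0,"tz": 0.1,"ax": 0,"ay": 0,"az": 0,"jaw": 5.5},{"tx": 0,"ty": 0,"tz": 0.1,"ax": 0,"ay": 0,"az": 0,"jaw": 5.5},{"tx": 0,"ty": 0,"tz": 0.1,"ax": 0,"ay": 0,"az": 0,"jaw": 5.5},{"tx": 0,"ty": 0,"tz": -2,"ax": 0,"ay": 0,"az": 0,"jaw": 5.5}]}}

```text
time_s: 12.85
position: [0.4534, 0.3116, 0.0376]
tcp_rot: [0.994, 0.112, -0.003, 0.0]
force: [0.8, 0.4, -0.4]
opening: 0.055
```

Emit:
{"method": "play_rows", "body": {"moves": [{"tx": 0,"ty": 0,"tz": -6,"ax": 0,"ay": 0,"az": 0,"jaw": 6},{"tx": 0,"ty": 0,"tz": -10,"ax": 0,"ay": 0,"az": 0,"jaw": 6}]}}

```text
time_s: 13.1
position: [0.4545, 0.312, 0.1398]
tcp_rot: [0.994, 0.112, -0.002, 0.0]
force: [1.0, 0.7, -0.3]
opening: 0.0599
```

```bash
python3 - <<'E'
from h import *
c=save('side','s9.png')
plan([.5915,-.060,.12],down(.102),'pre carton')
E
```

```text
pre carton T [ 4.76 39.39  2.46] A [-0.002 -0.004  0.123] rows~6.4 t=13.15 pos [0.4571 0.3132 0.1451] yaw 0.225 tiltz [ 0.003  0.002 -1.   ] op 0.0600 F [2.6 1.1 3.5]
```

View pics/s9.png

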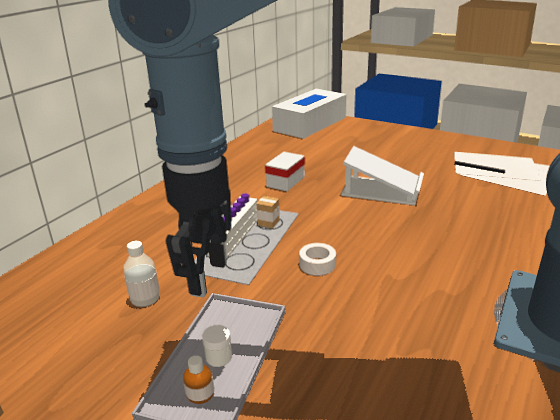

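The bottle (198,380) and jar (217,346) both stand in the tray. Carton next.

Emit:
{"method": "play_rows", "body": {"moves": [{"tx": 4.8,"ty": 39.4,"tz": 2.4,"ax": 0,"ay": 0,"az": 0.123,"jaw": 6},{"tx": 4.8,"ty": 39.4,"tz": 2.4,"ax": 0,"ay": 0,"az": 0.123,"jaw": 6},{"tx": 4.8,"ty": 39.4,"tz": 2.4,"ax": 0,"ay": 0,"az": 0.123,"jaw": 6},{"tx": 4.8,"ty": 39.4,"tz": 2.4,"ax": 0,"ay": 0,"az": 0.123,"jaw": 6},{"tx": 4.8,"ty": 39.4,"tz": 2.4,"ax": 0,"ay": 0,"az": 0.123,"jaw": 6}]}}

```text
time_s: 13.78
position: [0.5631, 0.0171, 0.1241]
tcp_rot: [0.999, 0.051, 0.002, -0.001]
force: [0.8, 0.7, 0.0]
opening: 0.0603
```

Emit:
{"method": "play_rows", "body": {"moves": [{"tx": 1,"ty": 9.0,"tz": 0,"ax": 0,"ay": 0,"az": 0,"jaw": 6},{"tx": 1,"ty": 9.0,"tz": 0,"ax": 0,"ay": 0,"az": 0,"jaw": 6},{"tx": 1,"ty": 9.0,"tz": 0,"ax": 0,"ay": 0,"az": 0,"jaw": 6},{"tx": 1,"ty": 9.0,"tz": 0,"ax": 0,"ay": 0,"az": 0,"jaw": 6}]}}

```text
time_s: 14.28
position: [0.5817, -0.0707, 0.1235]
tcp_rot: [0.999, 0.051, 0.001, -0.002]
force: [0.2, 0.4, 0.6]
opening: 0.0603
```

```bash
python3 - <<'E'
from h import *
c,t=wrist('w9.png')
plan([.5915,-.060,.017],down(.102),'carton')
L=np.array([[-1,-1],[1,-1],[1,1],[-1,1]])*.018
print(proj(np.c_[(R.from_euler('z',.102).as_matrix()[:2,:2]@L.T).T+[.5919,-.0594],np.full(4,.056)],c,t))
E
```

```text
carton T [ 1.04 -0.88 10.68] A [-0.003 -0.003  0.001] rows~1.7 t=14.32 pos [ 0.5817 -0.0702  0.1237] yaw 0.103 tiltz [ 0.003  0.003 -1.   ] op 0.0601 F [-0.6  0.3  0.4]
[[291.45561841 240.66671472]
 [291.98770222 185.5045916 ]
 [233.08800848 185.46095575]
 [235.26306695 240.61122331]]
```

View pics/w9.png

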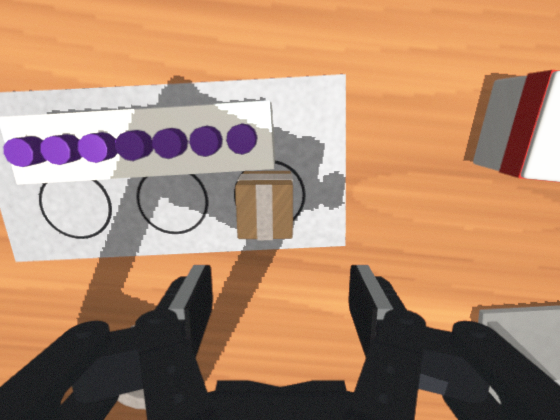

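The carton top is at (236–293, 181–240), matching the prediction within a pixel or two. Grasping it.

Emit:
{"method": "play_rows", "body": {"moves": [{"tx": 1.1,"ty": -0.9,"tz": 1,"ax": -0.003,"ay": -0.003,"az": 0,"jaw": 6},{"tx": 1.1,"ty": -0.9,"tz": 5,"ax": -0.003,"ay": -0.003,"az": 0,"jaw": 6},{"tx": 1.1,"ty": -0.9,"tz": 9,"ax": -0.003,"ay": -0.003,"az": 0,"jaw": 6},{"tx": 1.1,"ty": -0.9,"tz": 10.7,"ax": -0.003,"ay": -0.003,"az": 0,"jaw": 6},{"tx": 1.1,"ty": -0.9,"tz": 10.7,"ax": -0.003,"ay": -0.003,"az": 0,"jaw": 6}]}}

```text
time_s: 14.95
position: [0.5914, -0.0585, 0.0155]
tcp_rot: [0.999, 0.052, -0.001, -0.0]
force: [0.2, -0.2, 0.4]
opening: 0.0599
```

Emit:
{"method": "play_rows", "body": {"force": 25, "moves": [{"tx": 0,"ty": 0,"tz": 0,"ax": 0,"ay": 0,"az": 0,"jaw": 2.5},{"tx": 0,"ty": 0,"tz": 0,"ax": 0,"ay": 0,"az": 0,"jaw": 2.5},{"tx": 0,"ty": 0,"tz": 0,"ax": 0,"ay": 0,"az": 0,"jaw": 2.5},{"tx": 0,"ty": 0,"tz": 0,"ax": 0,"ay": 0,"az": 0,"jaw": 2.5}]}}

```text
time_s: 15.45
position: [0.5925, -0.0586, 0.0169]
tcp_rot: [0.999, 0.052, 0.0, -0.0]
force: [1.0, 1.6, 6.7]
opening: 0.036
```

```bash
python3 - <<'E'
from h import *
plan([.4707,.2447,.12],down(.225),'above slot')
E
```

```text
above slot T [ -8.96 -31.44 -10.3 ] A [-0.    -0.    -0.121] rows~5.5 t=15.45 pos [ 0.5925 -0.0586  0.0169] yaw 0.104 tiltz [ 0.  0. -1.] op 0.0360 F [1.  1.6 6.7]
```

Emit:
{"method": "play_rows", "body": {"moves": [{"tx": 0,"ty": 0,"tz": -6,"ax": 0,"ay": 0,"az": 0,"jaw": 2.5},{"tx": -0.6,"ty": -2,"tz": -10.3,"ax": 0,"ay": 0,"az": 0,"jaw": 2.5},{"tx": -2.3,"ty": -8,"tz": -10.3,"ax": 0,"ay": 0,"az": -0.04,"jaw": 2.5},{"tx": -4,"ty": -14,"tz": -10.3,"ax": 0,"ay": 0,"az": -0.08,"jaw": 2.5},{"tx": -5.7,"ty": -20,"tz": -10.3,"ax": 0,"ay": 0,"az": -0.12,"jaw": 2.5}]}}

```text
time_s: 16.08
position: [0.5141, 0.1355, 0.1203]
tcp_rot: [0.994, 0.112, 0.0, -0.0]
force: [1.4, 0.8, -0.9]
opening: 0.0356
```

```bash
python3 - <<'E'
from h import *
plan([.4707,.2447,.12],down(.225),'above slot')
E
```

```text
above slot T [ -1.8  -11.61   0.03] A [-0.    -0.001 -0.001] rows~1.9 t=16.07 pos [0.5141 0.1355 0.1203] yaw 0.224 tiltz [ 0.001  0.    -1.   ] op 0.0356 F [ 1.4  0.8 -0.9]
```

Emit:
{"method": "play_rows", "body": {"moves": [{"tx": -0.9,"ty": -5.8,"tz": 0,"ax": 0,"ay": 0,"az": 0,"jaw": 2.5},{"tx": -1.8,"ty": -11.6,"tz": 0,"ax": 0,"ay": 0,"az": 0,"jaw": 2.5},{"tx": -1.8,"ty": -11.6,"tz": 4,"ax": 0,"ay": 0,"az": 0,"jaw": 2.5},{"tx": -1.8,"ty": -11.6,"tz": 7,"ax": 0,"ay": 0,"az": 0,"jaw": 2.5},{"tx": -1.8,"ty": -11.6,"tz": 9,"ax": 0,"ay": 0,"az": 0,"jaw": 2.5}]}}

```text
time_s: 16.7
position: [0.4697, 0.2446, 0.029]
tcp_rot: [0.994, 0.112, -0.0, 0.0]
force: [-0.5, 0.3, -1.6]
opening: 0.0356
```

Emit:
{"method": "play_rows", "body": {"moves": [{"tx": 0,"ty": 0,"tz": 0.6,"ax": 0,"ay": 0,"az": 0,"jaw": 2.5},{"tx": 0,"ty": 0,"tz": 1.0,"ax": 0,"ay": 0,"az": 0,"jaw": 2.5},{"tx": 0,"ty": 0,"tz": 1.0,"ax": 0,"ay": 0,"az": 0,"jaw": 2.5},{"tx": 0,"ty": 0,"tz": 1.0,"ax": 0,"ay": 0,"az": 0,"jaw": 2.5}]}}

```text
time_s: 17.2
position: [0.4703, 0.2447, 0.0197]
tcp_rot: [0.994, 0.112, 0.0, 0.0]
force: [-0.4, 0.5, -1.1]
opening: 0.0357
```

```bash
python3 - <<'E'
from h import *
plan([.4707,.2447,.019],down(.225),'above slot')
E
```

```text
above slot T [0.04 0.   0.07] A [ 0.    -0.001 -0.   ] rows~0.0 t=17.20 pos [0.4703 0.2447 0.0197] yaw 0.225 tiltz [ 0.001  0.    -1.   ] op 0.0357 F [-0.4  0.5 -1.1]
```

Emit:
{"method": "play_rows", "body": {"moves": [{"tx": 0,"ty": 0,"tz": 0.1,"ax": 0,"ay": 0,"az": 0,"jaw": 2.5},{"tx": 0,"ty": 0,"tz": 0.1,"ax": 0,"ay": 0,"az": 0,"jaw": 5.5},{"tx": 0,"ty": 0,"tz": 0.1,"ax": 0,"ay": 0,"az": 0,"jaw": 5.5},{"tx": 0,"ty": 0,"tz": 0.1,"ax": 0,"ay": 0,"az": 0,"jaw": 5.5},{"tx": 0,"ty": 0,"tz": -2,"ax": 0,"ay": 0,"az": 0,"jaw": 5.5}]}}

```text
time_s: 17.82
position: [0.469, 0.2443, 0.0386]
tcp_rot: [0.994, 0.112, -0.002, 0.0]
force: [-0.0, 0.6, 0.3]
opening: 0.0555
```

Emit:
{"method": "play_rows", "body": {"moves": [{"tx": 0,"ty": 0,"tz": -6,"ax": 0,"ay": 0,"az": 0,"jaw": 6},{"tx": 0,"ty": 0,"tz": -12,"ax": 0,"ay": 0,"az": 0,"jaw": 6},{"tx": 0,"ty": 0,"tz": -16,"ax": 0,"ay": 0,"az": 0,"jaw": 6},{"tx": 0,"ty": 0,"tz": -16,"ax": 0,"ay": 0,"az": 0,"jaw": 6}]}}

```text
time_s: 18.32
position: [0.4716, 0.2451, 0.2025]
tcp_rot: [0.994, 0.112, 0.002, -0.0]
force: [-0.2, -0.2, -0.8]
opening: 0.0603
```

```bash
python3 - <<'E'
from h import *
c=save('side','s10.png'); c,t=wrist('w10.png')
plan([.58,.0,.17],down(1.724),'pre rack view')
E
```

```text
pre rack view T [ 5.37 26.29  2.83] A [-0.002  0.003 -1.499] rows~8.0 t=18.43 pos [0.4691 0.2443 0.1984] yaw 0.225 tiltz [-0.003 -0.001 -1.   ] op 0.0601 F [-0.3 -0.9  0. ]
```

View pics/s10.png

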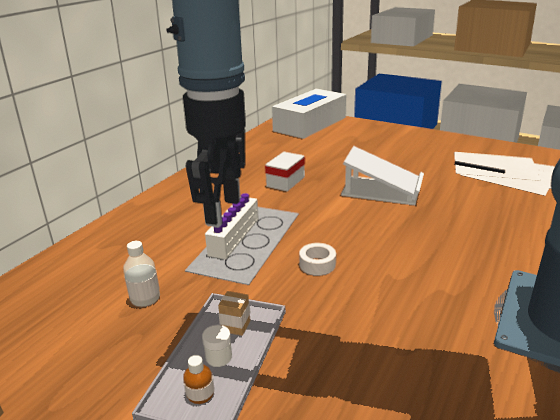

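View pics/w10.png

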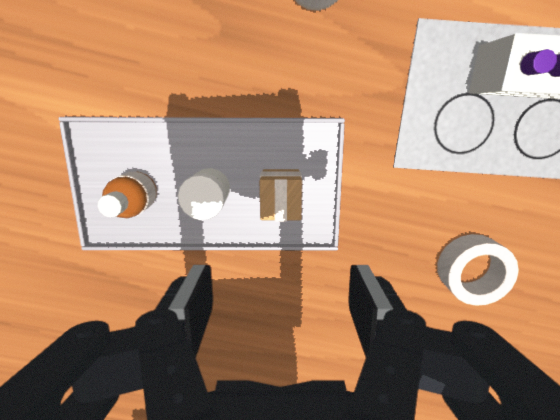

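All three stand upright inside the tray: bottle (122,196), jar (203,195), carton (280,198) in the wrist view. Next I move over the rack and turn.

Emit:
{"method": "play_rows", "body": {"moves": [{"tx": 11,"ty": 25.6,"tz": 0,"ax": 0,"ay": 0,"az": -1.5,"jaw": 7},{"tx": 11,"ty": 25.6,"tz": 0,"ax": 0,"ay": 0,"az": -1.5,"jaw": 7},{"tx": 11,"ty": 25.6,"tz": 0,"ax": 0,"ay": 0,"az": -1.5,"jaw": 7},{"tx": 11,"ty": 25.6,"tz": 0,"ax": 0,"ay": 0,"az": -1.5,"jaw": 7},{"tx": 11,"ty": 25.6,"tz": 0,"ax": 0,"ay": 0,"az": -1.5,"jaw": 7}]}}

```text
time_s: 19.05
position: [0.6337, 0.0164, 0.1951]
tcp_rot: [0.842, 0.54, -0.003, -0.002]
force: [-0.5, -0.1, -0.6]
opening: 0.07
```

```bash
python3 - <<'E'
from h import *
plan([.626,.0185,.19],down(1.727),'pre rack view')
E
```

```text
pre rack view T [-0.13 -0.78  0.51] A [-0.007  0.002 -0.586] rows~3.1 t=19.05 pos [0.6337 0.0164 0.1951] yaw 1.141 tiltz [-0.007 -0.001 -1.   ] op 0.0700 F [-0.5 -0.1 -0.6]
```

Emit:
{"method": "play_rows", "body": {"moves": [{"tx": -0.1,"ty": -0.8,"tz": 0.5,"ax": -0.007,"ay": 0.002,"az": -0.586,"jaw": 7},{"tx": -0.1,"ty": -0.8,"tz": 0.5,"ax": -0.007,"ay": 0.002,"az": -0.586,"jaw": 7},{"tx": -0.1,"ty": -0.8,"tz": 0.5,"ax": -0.007,"ay": 0.002,"az": -0.586,"jaw": 7},{"tx": -0.1,"ty": -0.8,"tz": 0.5,"ax": -0.007,"ay": 0.002,"az": -0.586,"jaw": 7},{"tx": -0.1,"ty": -0.8,"tz": 0.5,"ax": -0.007,"ay": 0.002,"az": -0.586,"jaw": 7}]}}

```text
time_s: 19.68
position: [0.6254, 0.019, 0.1888]
tcp_rot: [0.651, 0.759, -0.001, -0.001]
force: [0.0, -0.5, -0.3]
opening: 0.07
```

```bash
python3 - <<'E'
from h import *
c,t=wrist('w11.png')
plan([.626,.0185,.017],down(1.730),'rack')
L=np.array([[-1,-1],[1,-1],[1,1],[-1,1]])*[.02,.08]
print(proj(np.c_[(R.from_euler('z',.16).as_matrix()[:2,:2]@L.T).T+[.626,.0185],np.full(4,.052)],c,t))
E
```

```text
rack T [-0.06  0.06 17.22] A [-0.001 -0.001 -0.006] rows~2.8 t=19.73 pos [0.6256 0.0189 0.1892] yaw 1.724 tiltz [-0.002  0.    -1.   ] op 0.0701 F [-0.4  0.2 -0.1]
[[258.69911109 288.53437587]
 [303.65298425 288.29702484]
 [306.28270448  98.94253601]
 [253.46838756  99.32946277]]
```

View pics/w11.png

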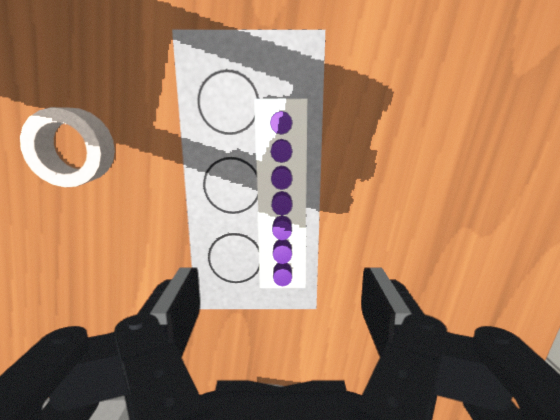

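The rack top spans (254–306, 98–288), matching the prediction. Descending to grasp.

Emit:
{"method": "play_rows", "body": {"moves": [{"tx": -0.1,"ty": 0.05,"tz": 5,"ax": 0,"ay": 0,"az": -0.006,"jaw": 7},{"tx": -0.1,"ty": 0.05,"tz": 10,"ax": 0,"ay": 0,"az": -0.006,"jaw": 7},{"tx": -0.1,"ty": 0.05,"tz": 14.5,"ax": 0,"ay": 0,"az": -0.006,"jaw": 7},{"tx": -0.1,"ty": 0.05,"tz": 17,"ax": 0,"ay": 0,"az": -0.006,"jaw": 7},{"tx": -0.1,"ty": 0.05,"tz": 17,"ax": 0,"ay": 0,"az": -0.006,"jaw": 7}]}}

```text
time_s: 20.35
position: [0.6239, 0.0185, 0.0167]
tcp_rot: [0.649, 0.761, -0.002, -0.003]
force: [-0.7, 0.2, 0.2]
opening: 0.0697
```

Emit:
{"method": "play_rows", "body": {"force": 50, "moves": [{"tx": 0,"ty": 0,"tz": 0,"ax": 0,"ay": 0,"az": 0,"jaw": 2.5},{"tx": 0,"ty": 0,"tz": 0,"ax": 0,"ay": 0,"az": 0,"jaw": 2.5},{"tx": 0,"ty": 0,"tz": 0,"ax": 0,"ay": 0,"az": 0,"jaw": 2.5},{"tx": 0,"ty": 0,"tz": 0,"ax": 0,"ay": 0,"az": 0,"jaw": 2.5},{"tx": 0,"ty": 0,"tz": 0,"ax": 0,"ay": 0,"az": 0,"jaw": 2.5}]}}

```text
time_s: 20.98
position: [0.6251, 0.0184, 0.0183]
tcp_rot: [0.649, 0.761, -0.001, -0.002]
force: [-1.0, 0.4, 6.5]
opening: 0.0394
```

```bash
python3 - <<'E'
from h import *
c=save('side','s11.png')
plan([.626,.0185,.17],down(1.730),'lift')
E
```

```text
lift T [  0.02   0.03 -15.17] A [-0.004 -0.002 -0.002] rows~2.4 t=21.02 pos [0.6251 0.0184 0.0183] yaw 1.728 tiltz [-0.004  0.001 -1.   ] op 0.0392 F [-0.   0.1  5.6]
```

View pics/s11.png

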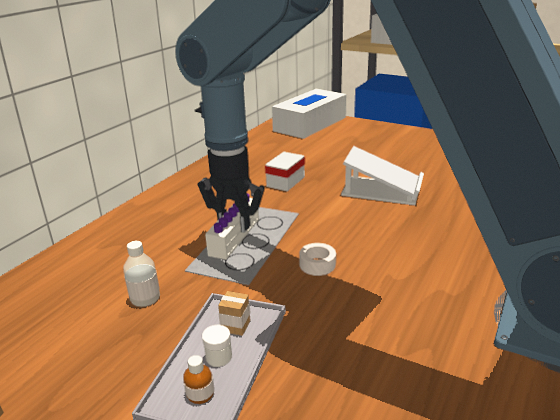

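Emit:
{"method": "play_rows", "body": {"moves": [{"tx": 0,"ty": 0,"tz": -3,"ax": 0,"ay": 0,"az": 0,"jaw": 2.5},{"tx": 0,"ty": 0,"tz": -8,"ax": 0,"ay": 0,"az": 0,"jaw": 2.5},{"tx": 0,"ty": 0,"tz": -13,"ax": 0,"ay": 0,"az": 0,"jaw": 2.5},{"tx": 0,"ty": 0,"tz": -18,"ax": 0,"ay": 0,"az": 0,"jaw": 2.5},{"tx": 0,"ty": 0,"tz": -18,"ax": 0,"ay": 0,"az": 0,"jaw": 2.5}]}}

```text
time_s: 21.65
position: [0.6282, 0.0179, 0.2035]
tcp_rot: [0.649, 0.761, 0.002, 0.002]
force: [1.2, 0.2, -2.7]
opening: 0.0391
```

```bash
cat > st.py <<'E'
from fit import *
O=np.array([.35294,-.32916,.028]); Y=.1759
def S(l): return Rstand(Y).apply(l)+O
E
python3 - <<'E'
from st import *
print(down(Y,.35).as_matrix().round(3), Rstand(Y).as_matrix().round(3))
plan(S([.083,0,.10]),down(Y,.35),'hi'); plan(S([.083,0,.016]),down(Y,.35),'seat')
plan([.55,-.15,.2],down(Y+.6,.0),'mid')
E
```

```text
[[ 0.925  0.175  0.338]
 [ 0.164 -0.985  0.06 ]
 [ 0.343  0.    -0.939]] [[ 0.925 -0.175 -0.338]
 [ 0.164  0.985 -0.06 ]
 [ 0.343  0.     0.939]]
hi T [-29.87 -28.29   5.2 ] A [-0.266  0.274  1.536] rows~8.5 t=21.65 pos [0.6282 0.0179 0.2035] yaw 1.729 tiltz [ 0.005 -0.    -1.   ] op 0.0391 F [ 1.2  0.2 -2.7]
seat T [-29.8  -25.45  13.11] A [-0.266  0.274  1.536] rows~8.5 t=21.65 pos [0.6282 0.0179 0.2035] yaw 1.729 tiltz [ 0.005 -0.    -1.   ] op 0.0391 F [ 1.2  0.2 -2.7]
mid T [-15.35 -10.36   0.31] A [ 0.005 -0.001  0.953] rows~5.1 t=21.65 pos [0.6282 0.0179 0.2035] yaw 1.729 tiltz [ 0.005 -0.    -1.   ] op 0.0391 F [ 1.2  0.2 -2.7]
```

Emit:
{"method": "play_rows", "body": {"moves": [{"tx": -15.4,"ty": -10.4,"tz": 0.3,"ax": 0,"ay": 0,"az": 0.95,"jaw": 2.5},{"tx": -15.4,"ty": -10.4,"tz": 0.3,"ax": 0,"ay": 0,"az": 0.95,"jaw": 2.5},{"tx": -15.4,"ty": -10.4,"tz": 0.3,"ax": 0,"ay": 0,"az": 0.95,"jaw": 2.5},{"tx": -15.4,"ty": -10.4,"tz": 0.3,"ax": 0,"ay": 0,"az": 0.95,"jaw": 2.5},{"tx": -15.4,"ty": -10.4,"tz": 0.3,"ax": 0,"ay": 0,"az": 0.95,"jaw": 2.5}]}}

```text
time_s: 22.28
position: [0.548, -0.1512, 0.1982]
tcp_rot: [0.924, 0.381, 0.001, -0.0]
force: [-0.2, 1.1, -2.3]
opening: 0.0393
```

```bash
python3 - <<'E'
from st import *
plan(S([.083,0,.10]),down(Y,.35),'hi')
E
```

```text
hi T [-22.8    1.36   4.73] A [-0.106  0.337  0.6  ] rows~3.7 t=22.27 pos [ 0.548  -0.1512  0.1982] yaw 0.782 tiltz [ 0.002  0.001 -1.   ] op 0.0393 F [-0.2  1.1 -2.3]
```

Emit:
{"method": "play_rows", "body": {"moves": [{"tx": -22.8,"ty": 1.4,"tz": 4.7,"ax": -0.106,"ay": 0.337,"az": 0.6,"jaw": 2.5},{"tx": -22.8,"ty": 1.4,"tz": 4.7,"ax": -0.106,"ay": 0.337,"az": 0.6,"jaw": 2.5},{"tx": -22.8,"ty": 1.4,"tz": 4.7,"ax": -0.106,"ay": 0.337,"az": 0.6,"jaw": 2.5},{"tx": -22.8,"ty": 1.4,"tz": 4.7,"ax": -0.106,"ay": 0.337,"az": 0.6,"jaw": 2.5},{"tx": -22.8,"ty": 1.4,"tz": 4.7,"ax": -0.106,"ay": 0.337,"az": 0.6,"jaw": 2.5}]}}

```text
time_s: 22.9
position: [0.3919, -0.3239, 0.1482]
tcp_rot: [0.982, 0.081, 0.172, -0.017]
force: [0.4, 0.6, -2.5]
opening: 0.0394
```

Emit:
{"method": "play_rows", "body": {"moves": [{"tx": 0,"ty": 0,"tz": 0,"ax": 0,"ay": 0,"az": 0,"jaw": 2.5},{"tx": 0,"ty": 0,"tz": 0,"ax": 0,"ay": 0,"az": 0,"jaw": 2.5}]}}

```text
time_s: 23.15
position: [0.3924, -0.3226, 0.1478]
tcp_rot: [0.981, 0.082, 0.172, -0.017]
force: [0.3, 0.1, -1.7]
opening: 0.0393
```

```bash
python3 - <<'E'
from st import *
plan(S([.084,0,.02]),down(Y,.35),'near')
c,t=wrist('w12.png'); save('scene','sc12.png')
E
```

```text
near T [ 0.56 -0.02  7.88] A [-0.003  0.003 -0.009] rows~1.3 t=23.15 pos [ 0.3924 -0.3226  0.1478] yaw 0.166 tiltz [ 0.335  0.062 -0.94 ] op 0.0393 F [ 0.3  0.1 -1.7]
```

View pics/w12.png

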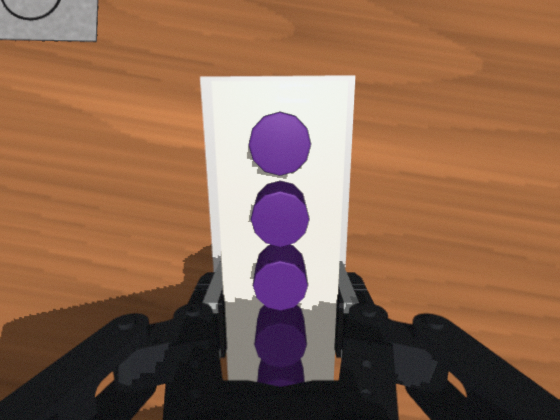

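View pics/sc12.png

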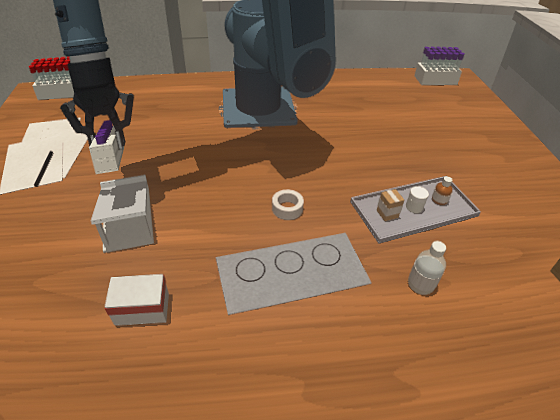

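The rack hangs centred over the stand: the stand edges show equally at (201,77) and (355,76), parallel to the rack end. I'll check the fit with this view and then lower it.

```bash
python3 - <<'E'
from st import *
c,t=loadw('w12')
print(proj(S([[.172,.05,0],[.172,-.05,0]]),c,t))
E
```

```text
[[199.35814704  76.16614889]
 [355.60483016  74.61047805]]
```

Emit:
{"method": "play_rows", "body": {"moves": [{"tx": 0.5,"ty": 0,"tz": 2,"ax": 0,"ay": 0,"az": -0.009,"jaw": 2.5},{"tx": 0.5,"ty": 0,"tz": 4,"ax": 0,"ay": 0,"az": -0.009,"jaw": 2.5},{"tx": 0.5,"ty": 0,"tz": 6,"ax": 0,"ay": 0,"az": -0.009,"jaw": 2.5},{"tx": 0.5,"ty": 0,"tz": 6.5,"ax": 0,"ay": 0,"az": -0.009,"jaw": 2.5},{"tx": 0.5,"ty": 0,"tz": 6.5,"ax": 0,"ay": 0,"az": -0.009,"jaw": 2.5}]}}

```text
time_s: 23.88
position: [0.4199, -0.3172, 0.089]
tcp_rot: [0.981, 0.088, 0.172, -0.016]
force: [0.4, 0.4, -1.7]
opening: 0.0393
```

```bash
python3 - <<'E'
from st import *
plan(S([.084,0,.0165]),down(Y,.35),'near')
c=save('side','s13.png'); im=c['frame'][120:230,300:480,::-1]; cv2.imwrite('pics/s13z.png',cv2.resize(im,None,fx=4,fy=4,interpolation=cv2.INTER_CUBIC))
E
```

```text
near T [-0.08  0.01  1.75] A [-0.003  0.002  0.003] rows~0.3 t=23.88 pos [ 0.4199 -0.3172  0.089 ] yaw 0.179 tiltz [ 0.335  0.062 -0.94 ] op 0.0393 F [ 0.4  0.4 -1.7]
```

View pics/s13z.png

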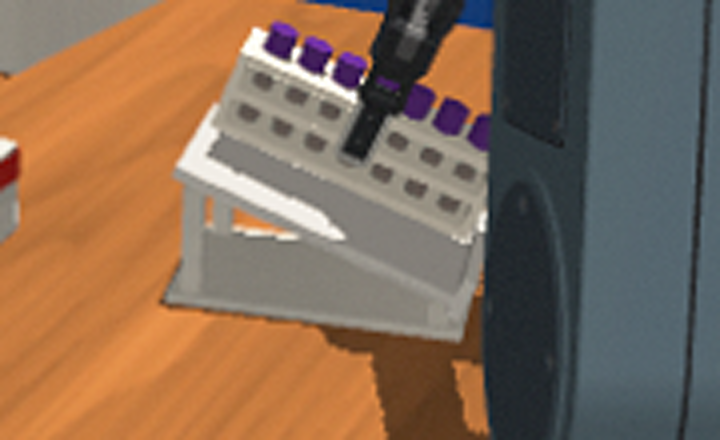

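The fit checks out within 2 px. The rack is parallel to the slope and about 17 mm above it.

Emit:
{"method": "play_rows", "body": {"moves": [{"tx": 0.1,"ty": 0,"tz": 0.8,"ax": 0,"ay": 0,"az": 0,"jaw": 2.5},{"tx": 0.1,"ty": 0,"tz": 1.3,"ax": 0,"ay": 0,"az": 0,"jaw": 2.5},{"tx": 0.1,"ty": 0,"tz": 1.5,"ax": 0,"ay": 0,"az": 0,"jaw": 2.5},{"tx": 0.1,"ty": 0,"tz": 1.5,"ax": 0,"ay": 0,"az": 0,"jaw": 2.5}]}}

```text
time_s: 24.42
position: [0.4257, -0.3165, 0.0754]
tcp_rot: [0.981, 0.088, 0.172, -0.016]
force: [0.3, 0.1, -3.3]
opening: 0.0392
```

```bash
python3 - <<'E'
from st import *
plan(S([.084,0,.0165]),down(Y,.35),'near')
c=save('side','s14.png'); im=c['frame'][120:230,300:480,::-1]; cv2.imwrite('pics/s14z.png',cv2.resize(im,None,fx=4,fy=4,interpolation=cv2.INTER_CUBIC))
E
```

```text
near T [-0.16 -0.03  0.27] A [-0.002  0.002  0.002] rows~0.1 t=24.43 pos [ 0.4257 -0.3165  0.0754] yaw 0.179 tiltz [ 0.335  0.062 -0.94 ] op 0.0392 F [ 0.3  0.1 -3.3]
```

View pics/s14z.png

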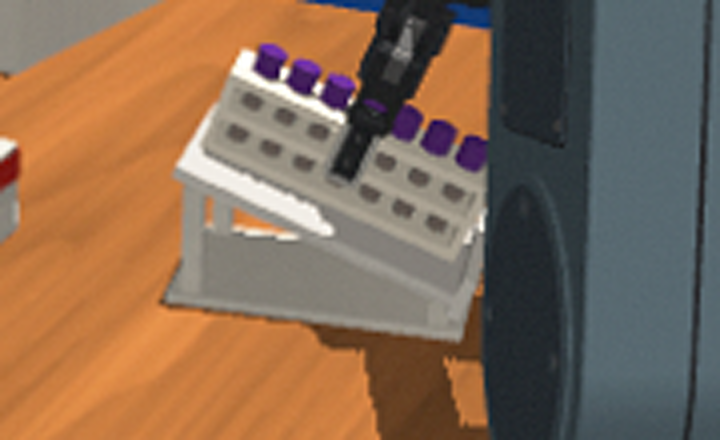

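Emit:
{"method": "play_rows", "body": {"moves": [{"tx": 0,"ty": 0,"tz": 0.2,"ax": 0,"ay": 0,"az": 0,"jaw": 2.5},{"tx": -0.1,"ty": 0,"tz": 0.3,"ax": 0,"ay": 0,"az": 0,"jaw": 2.5},{"tx": -0.1,"ty": 0,"tz": 0.3,"ax": 0,"ay": 0,"az": 0,"jaw": 2.5}]}}

```text
time_s: 24.85
position: [0.4259, -0.3167, 0.0726]
tcp_rot: [0.981, 0.088, 0.173, -0.016]
force: [-0.5, 0.1, -0.2]
opening: 0.0394
```

The slope is starting to take the rack's weight, so I release it here.

Emit:
{"method": "play_rows", "body": {"moves": [{"tx": 0,"ty": 0,"tz": 0,"ax": 0,"ay": 0,"az": 0,"jaw": 6},{"tx": 0,"ty": 0,"tz": 0,"ax": 0,"ay": 0,"az": 0,"jaw": 6},{"tx": 0,"ty": 0,"tz": 0,"ax": 0,"ay": 0,"az": 0,"jaw": 6},{"tx": 0,"ty": 0,"tz": -0.5,"ax": 0,"ay": 0,"az": 0,"jaw": 6},{"tx": 0,"ty": 0,"tz": -1,"ax": 0,"ay": 0,"az": 0,"jaw": 6}]}}

```text
time_s: 25.48
position: [0.4225, -0.3174, 0.0823]
tcp_rot: [0.981, 0.088, 0.173, -0.016]
force: [0.0, 0.2, 0.1]
opening: 0.06
```

Emit:
{"method": "play_rows", "body": {"moves": [{"tx": 0,"ty": 0,"tz": -4,"ax": 0,"ay": 0,"az": 0,"jaw": 6},{"tx": 0,"ty": 0,"tz": -8,"ax": 0,"ay": 0,"az": 0,"jaw": 6},{"tx": 0,"ty": 0,"tz": -12,"ax": 0,"ay": 0,"az": 0,"jaw": 6},{"tx": 0,"ty": 0,"tz": -15,"ax": 0,"ay": 0,"az": 0,"jaw": 6},{"tx": 0,"ty": 0,"tz": -15,"ax": 0,"ay": 0,"az": 0,"jaw": 6}]}}

```text
time_s: 26.1
position: [0.3722, -0.3282, 0.226]
tcp_rot: [0.981, 0.088, 0.173, -0.013]
force: [-0.0, 0.7, -0.3]
opening: 0.0602
```

```bash
python3 - <<'E'
from st import *
c,t=wrist('w15.png')
b=np.array([[.16,.02,.05],[.16,-.02,.05],[0,-.02,.05],[0,.02,.05]])
print('pred rack top corners',proj(S(b),c,t).round(1).tolist(),'stand',proj(S([[.172,.05,0],[.172,-.05,0],[0,-.05,0],[0,.05,0]]),c,t).round(1).tolist())
plan([.4398,.3812,.2],down(.225))
E
```

```text
pred rack top corners [[248.5, 107.3], [302.4, 107.5], [298.5, 298.7], [252.7, 298.7]] stand [[218.4, 92.8], [333.5, 93.2], [325.4, 273.0], [226.6, 272.8]]
 T [ 17.28 -68.52   8.73] A [ 0.01  -0.349 -0.046] rows~11.4 t=26.15 pos [ 0.372  -0.3272  0.2243] yaw 0.179 tiltz [ 0.337  0.059 -0.94 ] op 0.0602 F [-0.1  0.  -0.8]
```

View pics/w15.png

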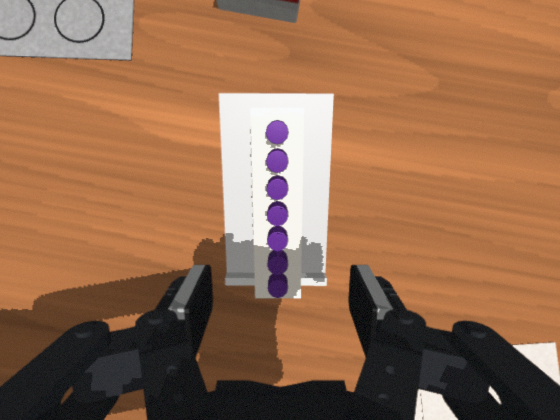

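The rack sits square against the lip: its top spans (251–304, 108) to (256–301, 298), against a predicted 248–302 and 107–299. Now I return the carton.

```bash
python3 - <<'E'
from st import *
plan([.4703,.2447,.20],down(.225))
E
```

```text
T [ 17.82 -54.55   8.95] A [ 0.01  -0.349 -0.046] rows~9.3 t=26.15 pos [ 0.372  -0.3272  0.2243] yaw 0.179 tiltz [ 0.337  0.059 -0.94 ] op 0.0602 F [-0.1  0.  -0.8]
```

Emit:
{"method": "play_rows", "body": {"moves": [{"tx": 17.8,"ty": -54.5,"tz": 8.9,"ax": 0.01,"ay": -0.349,"az": -0.046,"jaw": 5.6},{"tx": 17.8,"ty": -54.5,"tz": 8.9,"ax": 0.01,"ay": -0.349,"az": -0.046,"jaw": 5.6},{"tx": 17.8,"ty": -54.5,"tz": 8.9,"ax": 0.01,"ay": -0.349,"az": -0.046,"jaw": 5.6},{"tx": 17.8,"ty": -54.5,"tz": 8.9,"ax": 0.01,"ay": -0.349,"az": -0.046,"jaw": 5.6},{"tx": 17.8,"ty": -54.5,"tz": 8.9,"ax": 0.01,"ay": -0.349,"az": -0.046,"jaw": 5.6}]}}

```text
time_s: 26.78
position: [0.4233, -0.0235, 0.2094]
tcp_rot: [0.994, 0.113, -0.001, -0.001]
force: [1.0, 0.0, 0.1]
opening: 0.056
```

```bash
python3 - <<'E'
from st import *
plan([.4703,.2447,.15],down(.225))
E
```

```text
T [ 10.59 -25.08   5.95] A [-0.001  0.002  0.001] rows~4.5 t=26.77 pos [ 0.4233 -0.0235  0.2094] yaw 0.226 tiltz [-0.002  0.001 -1.   ] op 0.0560 F [1.  0.  0.1]
```

Emit:
{"method": "play_rows", "body": {"moves": [{"tx": 10.6,"ty": -25.1,"tz": 5.9,"ax": 0,"ay": 0,"az": 0,"jaw": 5.6},{"tx": 10.6,"ty": -25.1,"tz": 5.9,"ax": 0,"ay": 0,"az": 0,"jaw": 5.6},{"tx": 10.6,"ty": -25.1,"tz": 5.9,"ax": 0,"ay": 0,"az": 0,"jaw": 5.6},{"tx": 10.6,"ty": -25.1,"tz": 5.9,"ax": 0,"ay": 0,"az": 0,"jaw": 5.6},{"tx": 10.6,"ty": -25.1,"tz": 5.9,"ax": 0,"ay": 0,"az": 0,"jaw": 5.6}]}}

```text
time_s: 27.4
position: [0.4687, 0.248, 0.1478]
tcp_rot: [0.993, 0.114, -0.003, -0.001]
force: [0.0, 0.2, 0.1]
opening: 0.056
```

Emit:
{"method": "play_rows", "body": {"moves": [{"tx": 0,"ty": 0,"tz": 0,"ax": 0,"ay": 0,"az": 0,"jaw": 5.6},{"tx": 0,"ty": 0,"tz": 0,"ax": 0,"ay": 0,"az": 0,"jaw": 5.6}]}}

```text
time_s: 27.65
position: [0.4675, 0.2476, 0.1466]
tcp_rot: [0.993, 0.115, -0.004, -0.0]
force: [0.2, 0.7, -0.4]
opening: 0.0559
```

```bash
python3 - <<'E'
from st import *
plan([.4703,.2447,.0187],down(.225))
c,t=wrist('w16.png')
rot=R.from_euler('z',.225).as_matrix()[:2,:2]
L=np.array([[-1,-1],[1,-1],[1,1],[-1,1]])*.018
print(proj(np.c_[(rot@L.T).T+[.4703,.2447],np.full(4,.058)],c,t).round(0).tolist(),proj([[.4546,.3122,.050],[.4398,.3812,.068]],c,t).round(0).tolist())
E
```

```text
T [ 0.32  0.37 12.78] A [-0.001  0.009  0.005] rows~2.0 t=27.65 pos [0.4675 0.2476 0.1466] yaw 0.230 tiltz [-0.009 -0.001 -1.   ] op 0.0559 F [ 0.2  0.7 -0.4]
[[309.0, 241.0], [311.0, 191.0], [258.0, 191.0], [258.0, 240.0]] [[187.0, 213.0], [72.0, 219.0]]
```

View pics/w16.png

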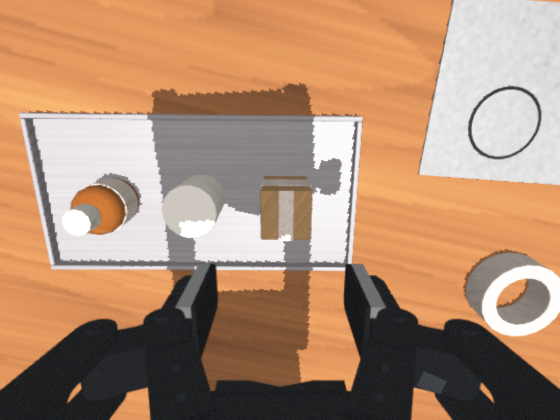

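Carton at (261–311, 187–241), within 2 mm of prediction. Grasping.

Emit:
{"method": "play_rows", "body": {"moves": [{"tx": 0.4,"ty": 0.4,"tz": 4,"ax": 0,"ay": 0.009,"az": 0.005,"jaw": 5.6},{"tx": 0.4,"ty": 0.4,"tz": 8,"ax": 0,"ay": 0.009,"az": 0.005,"jaw": 5.6},{"tx": 0.4,"ty": 0.4,"tz": 11.5,"ax": 0,"ay": 0.009,"az": 0.005,"jaw": 5.6},{"tx": 0.4,"ty": 0.4,"tz": 12.7,"ax": 0,"ay": 0.009,"az": 0.005,"jaw": 5.6},{"tx": 0.4,"ty": 0.4,"tz": 12.7,"ax": 0,"ay": 0.009,"az": 0.005,"jaw": 5.6}]}}

```text
time_s: 28.32
position: [0.4719, 0.2433, 0.0202]
tcp_rot: [0.994, 0.111, 0.0, -0.001]
force: [0.6, -0.3, 0.7]
opening: 0.0558
```

Emit:
{"method": "play_rows", "body": {"force": 25, "moves": [{"tx": 0,"ty": 0,"tz": 0,"ax": 0,"ay": 0,"az": 0,"jaw": 2.5},{"tx": 0,"ty": 0,"tz": 0,"ax": 0,"ay": 0,"az": 0,"jaw": 2.5},{"tx": 0,"ty": 0,"tz": 0,"ax": 0,"ay": 0,"az": 0,"jaw": 2.5},{"tx": 0,"ty": 0,"tz": 0,"ax": 0,"ay": 0,"az": 0,"jaw": 2.5}]}}

```text
time_s: 28.82
position: [0.4733, 0.2435, 0.0218]
tcp_rot: [0.994, 0.111, 0.002, -0.001]
force: [0.4, -2.5, 6.7]
opening: 0.0359
```

```bash
python3 - <<'E'
from st import *
plan([.5919,-.059,.12],down(.104))
E
```

```text
T [ 4.92 32.12 -9.83] A [-0.001 -0.004  0.119] rows~5.4 t=28.82 pos [0.4733 0.2435 0.0218] yaw 0.223 tiltz [ 0.004  0.002 -1.   ] op 0.0359 F [ 0.4 -2.5  6.7]
```

Emit:
{"method": "play_rows", "body": {"moves": [{"tx": 0,"ty": 0,"tz": -6,"ax": 0,"ay": 0,"az": 0,"jaw": 2.5},{"tx": 0.3,"ty": 2,"tz": -10,"ax": 0,"ay": 0,"az": 0,"jaw": 2.5},{"tx": 1.3,"ty": 8,"tz": -10,"ax": 0,"ay": 0,"az": 0.04,"jaw": 2.5},{"tx": 2.2,"ty": 14,"tz": -10,"ax": 0,"ay": 0,"az": 0.08,"jaw": 2.5},{"tx": 3.2,"ty": 20,"tz": -10,"ax": 0,"ay": 0,"az": 0.12,"jaw": 2.5}]}}

```text
time_s: 29.45
position: [0.5488, 0.054, 0.1225]
tcp_rot: [0.999, 0.051, 0.003, -0.001]
force: [0.7, -0.1, 0.0]
opening: 0.0358
```

```bash
python3 - <<'E'
from st import *
plan([.595,-.059,.12],down(.104))
E
```

```text
T [ 3.44 11.71  0.25] A [-0.001 -0.005 -0.002] rows~2.0 t=29.45 pos [0.5488 0.054  0.1225] yaw 0.102 tiltz [ 0.005  0.002 -1.   ] op 0.0358 F [ 0.7 -0.1  0. ]
```

Emit:
{"method": "play_rows", "body": {"moves": [{"tx": 1.7,"ty": 5.8,"tz": 0,"ax": 0,"ay": -0.005,"az": 0,"jaw": 2.5},{"tx": 3.4,"ty": 11.7,"tz": 0,"ax": 0,"ay": -0.005,"az": 0,"jaw": 2.5},{"tx": 3.4,"ty": 11.7,"tz": 4,"ax": 0,"ay": -0.005,"az": 0,"jaw": 2.5},{"tx": 3.4,"ty": 11.7,"tz": 7,"ax": 0,"ay": -0.005,"az": 0,"jaw": 2.5},{"tx": 3.4,"ty": 11.7,"tz": 9,"ax": 0,"ay": -0.005,"az": 0,"jaw": 2.5}]}}

```text
time_s: 30.08
position: [0.5942, -0.0588, 0.031]
tcp_rot: [0.999, 0.051, -0.001, -0.001]
force: [0.4, -0.1, -0.9]
opening: 0.0358
```

```bash
python3 - <<'E'
from st import *
plan([.595,-.059,.021],down(.104))
E
```

```text
T [0.08 0.03 1.  ] A [-0.002  0.002 -0.002] rows~0.2 t=30.07 pos [ 0.5942 -0.0588  0.031 ] yaw 0.102 tiltz [-0.002  0.002 -1.   ] op 0.0358 F [ 0.4 -0.1 -0.9]
```

Emit:
{"method": "play_rows", "body": {"moves": [{"tx": 0.05,"ty": 0,"tz": 0.7,"ax": 0,"ay": 0,"az": 0,"jaw": 2.5},{"tx": 0.05,"ty": 0,"tz": 1.05,"ax": 0,"ay": 0,"az": 0,"jaw": 2.5},{"tx": 0.05,"ty": 0,"tz": 1.1,"ax": 0,"ay": 0,"az": 0,"jaw": 2.5},{"tx": 0.05,"ty": 0,"tz": 1.1,"ax": 0,"ay": 0,"az": 0,"jaw": 2.5}]}}

```text
time_s: 30.58
position: [0.5952, -0.0588, 0.0209]
tcp_rot: [0.999, 0.051, -0.0, -0.001]
force: [-0.4, -0.5, -1.4]
opening: 0.0356
```

Emit:
{"method": "play_rows", "body": {"moves": [{"tx": 0,"ty": 0,"tz": 0,"ax": 0,"ay": 0,"az": 0,"jaw": 6},{"tx": 0,"ty": 0,"tz": 0,"ax": 0,"ay": 0,"az": 0,"jaw": 6},{"tx": 0,"ty": 0,"tz": 0,"ax": 0,"ay": 0,"az": 0,"jaw": 6},{"tx": 0,"ty": 0,"tz": -3,"ax": 0,"ay": 0,"az": 0,"jaw": 6},{"tx": 0,"ty": 0,"tz": -9,"ax": 0,"ay": 0,"az": 0,"jaw": 6}]}}

```text
time_s: 31.2
position: [0.5931, -0.0584, 0.1091]
tcp_rot: [0.999, 0.051, -0.003, -0.002]
force: [1.6, 0.3, -0.2]
opening: 0.0599
```

```bash
python3 - <<'E'
from st import *
save('side','s17.png')
plan([.4565,.3120,.12],down(.225),'jar')
E
```

```text
jar T [-10.35 -38.44  -0.2 ] A [ 0.003 -0.009 -0.123] rows~6.4 t=31.25 pos [ 0.5987 -0.0598  0.1197] yaw 0.102 tiltz [ 0.009 -0.001 -1.   ] op 0.0603 F [ 2.1 -0.6  5.2]
```

View pics/s17.png

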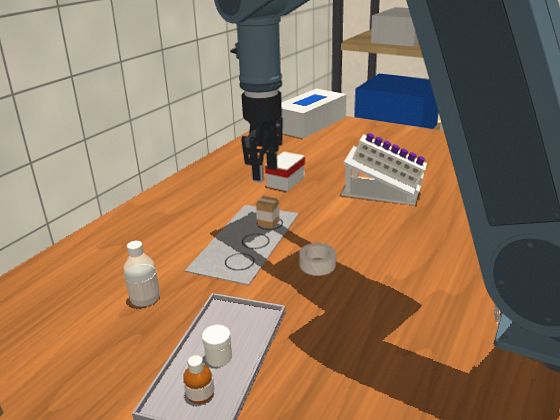

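The carton stands back on its mat spot at (268,212) and the rack is on the stand. Jar next.

Emit:
{"method": "play_rows", "body": {"moves": [{"tx": -10.4,"ty": -38.4,"tz": -0.2,"ax": 0,"ay": -0.009,"az": -0.123,"jaw": 5.8},{"tx": -10.4,"ty": -38.4,"tz": -0.2,"ax": 0,"ay": -0.009,"az": -0.123,"jaw": 5.8},{"tx": -10.4,"ty": -38.4,"tz": -0.2,"ax": 0,"ay": -0.009,"az": -0.123,"jaw": 5.8},{"tx": -10.4,"ty": -38.4,"tz": -0.2,"ax": 0,"ay": -0.009,"az": -0.123,"jaw": 5.8},{"tx": -10.4,"ty": -38.4,"tz": -0.2,"ax": 0,"ay": -0.009,"az": -0.123,"jaw": 5.8}]}}

```text
time_s: 31.88
position: [0.4848, 0.2353, 0.1184]
tcp_rot: [0.994, 0.112, 0.0, 0.001]
force: [1.4, -0.3, -0.6]
opening: 0.0579
```

Emit:
{"method": "play_rows", "body": {"moves": [{"tx": -2.2,"ty": -8,"tz": 0,"ax": 0,"ay": 0,"az": 0,"jaw": 5.8},{"tx": -2.2,"ty": -8,"tz": 0,"ax": 0,"ay": 0,"az": 0,"jaw": 5.8},{"tx": -2.2,"ty": -8,"tz": 0,"ax": 0,"ay": 0,"az": 0,"jaw": 5.8},{"tx": -2.2,"ty": -8,"tz": 0,"ax": 0,"ay": 0,"az": 0,"jaw": 5.8}]}}

```text
time_s: 32.38
position: [0.4459, 0.3078, 0.1181]
tcp_rot: [0.994, 0.112, 0.001, 0.001]
force: [0.0, 0.8, -0.1]
opening: 0.0582
```

```bash
python3 - <<'E'
from st import *
plan([.4555,.3120,.0185],down(.225),'jar')
c,t=wrist('w18.png')
print(proj([[.4546,.3122,.050],[.4398,.3812,.068]],c,t).round(0).tolist())
E
```

```text
jar T [ 1.02 -0.22  9.96] A [ 0.003 -0.001 -0.   ] rows~1.6 t=32.38 pos [0.4459 0.3078 0.1181] yaw 0.225 tiltz [ 0.002 -0.003 -1.   ] op 0.0582 F [ 0.   0.8 -0.1]
[[275.0, 216.0], [152.0, 223.0]]
```

View pics/w18.png

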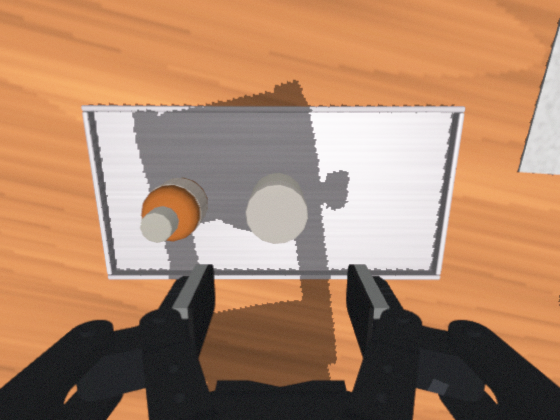

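Emit:
{"method": "play_rows", "body": {"moves": [{"tx": 1.1,"ty": -0.2,"tz": 1,"ax": 0,"ay": 0,"az": 0,"jaw": 5.8},{"tx": 1.1,"ty": -0.2,"tz": 5,"ax": 0,"ay": 0,"az": 0,"jaw": 5.8},{"tx": 1.1,"ty": -0.2,"tz": 8.5,"ax": 0,"ay": 0,"az": 0,"jaw": 5.8},{"tx": 1.1,"ty": -0.2,"tz": 9.9,"ax": 0,"ay": 0,"az": 0,"jaw": 5.8},{"tx": 1.1,"ty": -0.2,"tz": 9.9,"ax": 0,"ay": 0,"az": 0,"jaw": 5.8}]}}

```text
time_s: 33.05
position: [0.4566, 0.311, 0.0181]
tcp_rot: [0.994, 0.111, -0.0, 0.002]
force: [0.9, 0.4, -0.8]
opening: 0.0581
```

Emit:
{"method": "play_rows", "body": {"force": 30, "moves": [{"tx": 0,"ty": 0,"tz": 0,"ax": 0,"ay": 0,"az": 0,"jaw": 2.5},{"tx": 0,"ty": 0,"tz": 0,"ax": 0,"ay": 0,"az": 0,"jaw": 2.5},{"tx": 0,"ty": 0,"tz": 0,"ax": 0,"ay": 0,"az": 0,"jaw": 2.5},{"tx": 0,"ty": 0,"tz": 0,"ax": 0,"ay": 0,"az": 0,"jaw": 2.5}]}}

```text
time_s: 33.55
position: [0.4578, 0.3114, 0.0194]
tcp_rot: [0.994, 0.111, 0.001, 0.001]
force: [1.0, 0.3, 6.4]
opening: 0.0395
```

```bash
python3 - <<'E'
from st import *
plan([.5795,.012,.12],down(.153),'jar')
E
```

```text
jar T [ 5.26 31.92 -9.96] A [ 0.003 -0.002  0.07 ] rows~5.4 t=33.55 pos [0.4578 0.3114 0.0194] yaw 0.223 tiltz [ 0.002 -0.003 -1.   ] op 0.0395 F [1.  0.3 6.4]
```

Emit:
{"method": "play_rows", "body": {"moves": [{"tx": 0,"ty": 0,"tz": -6,"ax": 0,"ay": 0,"az": 0,"jaw": 2.5},{"tx": 0.3,"ty": 2,"tz": -10,"ax": 0,"ay": 0,"az": 0,"jaw": 2.5},{"tx": 1.3,"ty": 8,"tz": -10,"ax": 0,"ay": 0,"az": 0.03,"jaw": 2.5},{"tx": 2.3,"ty": 14,"tz": -10,"ax": 0,"ay": 0,"az": 0.07,"jaw": 2.5},{"tx": 3.3,"ty": 20,"tz": -10,"ax": 0,"ay": 0,"az": 0.07,"jaw": 2.5}]}}

```text
time_s: 34.17
position: [0.534, 0.1225, 0.1202]
tcp_rot: [0.997, 0.077, 0.001, 0.001]
force: [0.9, -0.6, -1.5]
opening: 0.039
```

```bash
python3 - <<'E'
from st import *
plan([.5817,.0125,.12],down(.153),'jar')
E
```

```text
jar T [ 3.03 11.6   0.06] A [ 0.003 -0.002  0.001] rows~1.9 t=34.17 pos [0.534  0.1225 0.1202] yaw 0.154 tiltz [ 0.002 -0.002 -1.   ] op 0.0390 F [ 0.9 -0.6 -1.5]
```

Emit:
{"method": "play_rows", "body": {"moves": [{"tx": 1.5,"ty": 5.8,"tz": 0,"ax": 0.003,"ay": 0,"az": 0,"jaw": 2.5},{"tx": 3.0,"ty": 11.6,"tz": 0,"ax": 0.003,"ay": 0,"az": 0,"jaw": 2.5},{"tx": 3.0,"ty": 11.6,"tz": 4,"ax": 0.003,"ay": 0,"az": 0,"jaw": 2.5},{"tx": 3.0,"ty": 11.6,"tz": 7,"ax": 0.003,"ay": 0,"az": 0,"jaw": 2.5},{"tx": 3.0,"ty": 11.6,"tz": 9,"ax": 0.003,"ay": 0,"az": 0,"jaw": 2.5}]}}

```text
time_s: 34.8
position: [0.5801, 0.0122, 0.0286]
tcp_rot: [0.997, 0.076, -0.001, -0.001]
force: [0.1, 0.7, -0.5]
opening: 0.0391
```

```bash
python3 - <<'E'
from st import *
plan([.5817,.0125,.018],down(.153),'jar')
E
```

```text
jar T [ 0.16 -0.01  1.06] A [-0.001  0.001 -0.   ] rows~0.2 t=34.80 pos [0.5801 0.0122 0.0286] yaw 0.153 tiltz [-0.001  0.001 -1.   ] op 0.0391 F [ 0.1  0.7 -0.5]
```

Emit:
{"method": "play_rows", "body": {"moves": [{"tx": 0.1,"ty": 0,"tz": 0.7,"ax": 0,"ay": 0,"az": 0,"jaw": 2.5},{"tx": 0.1,"ty": 0,"tz": 1.0,"ax": 0,"ay": 0,"az": 0,"jaw": 2.5},{"tx": 0.1,"ty": 0,"tz": 1.05,"ax": 0,"ay": 0,"az": 0,"jaw": 2.5},{"tx": 0.1,"ty": 0,"tz": 1.05,"ax": 0,"ay": 0,"az": 0,"jaw": 2.5}]}}

```text
time_s: 35.3
position: [0.5817, 0.0123, 0.019]
tcp_rot: [0.997, 0.076, 0.0, -0.0]
force: [-0.1, 0.4, -1.1]
opening: 0.0392
```

Emit:
{"method": "play_rows", "body": {"moves": [{"tx": 0,"ty": 0,"tz": 0,"ax": 0,"ay": 0,"az": 0,"jaw": 6},{"tx": 0,"ty": 0,"tz": 0,"ax": 0,"ay": 0,"az": 0,"jaw": 6},{"tx": 0,"ty": 0,"tz": 0,"ax": 0,"ay": 0,"az": 0,"jaw": 6},{"tx": 0,"ty": 0,"tz": -3,"ax": 0,"ay": 0,"az": 0,"jaw": 6},{"tx": 0,"ty": 0,"tz": -9,"ax": 0,"ay": 0,"az": 0,"jaw": 6}]}}

```text
time_s: 35.92
position: [0.5795, 0.0125, 0.1074]
tcp_rot: [0.997, 0.076, -0.003, -0.001]
force: [1.2, -1.0, 0.5]
opening: 0.0597
```

```bash
python3 - <<'E'
from st import *
plan([.4398,.3812,.12],down(.225),'bottle')
E
```

```text
bottle T [ -8.2  -38.57  -1.1 ] A [-0.003  0.006 -0.072] rows~6.3 t=35.92 pos [0.5795 0.0125 0.1074] yaw 0.153 tiltz [-0.006  0.002 -1.   ] op 0.0597 F [ 1.2 -1.   0.5]
```

Emit:
{"method": "play_rows", "body": {"moves": [{"tx": -8.2,"ty": -38.6,"tz": -2,"ax": 0,"ay": 0.006,"az": -0.072,"jaw": 6},{"tx": -8.2,"ty": -38.6,"tz": -2,"ax": 0,"ay": 0.006,"az": -0.072,"jaw": 6},{"tx": -8.2,"ty": -38.6,"tz": -2,"ax": 0,"ay": 0.006,"az": -0.072,"jaw": 6},{"tx": -8.2,"ty": -38.6,"tz": -2,"ax": 0,"ay": 0.006,"az": -0.072,"jaw": 6},{"tx": -8.2,"ty": -38.6,"tz": -2,"ax": 0,"ay": 0.006,"az": -0.072,"jaw": 6}]}}

```text
time_s: 36.55
position: [0.4689, 0.3053, 0.1251]
tcp_rot: [0.994, 0.112, 0.0, -0.002]
force: [1.3, -0.1, 0.2]
opening: 0.0597
```

Emit:
{"method": "play_rows", "body": {"moves": [{"tx": -1.8,"ty": -8.1,"tz": 0,"ax": 0,"ay": 0,"az": 0,"jaw": 6},{"tx": -1.8,"ty": -8.1,"tz": 0,"ax": 0,"ay": 0,"az": 0,"jaw": 6},{"tx": -1.8,"ty": -8.1,"tz": 0,"ax": 0,"ay": 0,"az": 0,"jaw": 6},{"tx": -1.8,"ty": -8.1,"tz": 0,"ax": 0,"ay": 0,"az": 0,"jaw": 6}]}}

```text
time_s: 37.05
position: [0.4336, 0.3796, 0.1253]
tcp_rot: [0.994, 0.112, 0.0, -0.001]
force: [0.1, -0.1, 0.3]
opening: 0.06
```

```bash
python3 - <<'E'
from st import *
plan([.4398,.3812,.018],down(.225),'bottle')
c,t=wrist('w19.png')
print(proj([[.4398,.3812,.068]],c,t).round(0).tolist())
E
```

```text
bottle T [6.300e-01 1.000e-02 1.073e+01] A [-0.003 -0.001 -0.   ] rows~1.7 t=37.05 pos [0.4336 0.3796 0.1253] yaw 0.225 tiltz [ 0.     0.003 -1.   ] op 0.0600 F [ 0.1 -0.1  0.3]
[[279.0, 226.0]]
```

View pics/w19.png

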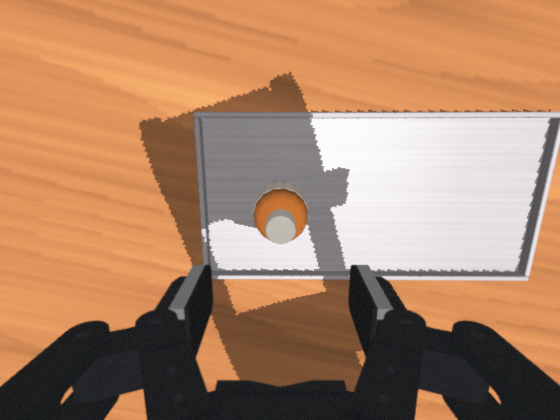

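The bottle cap is at (280,226), exactly as predicted. Grasping.

Emit:
{"method": "play_rows", "body": {"moves": [{"tx": 0.6,"ty": 0,"tz": 2,"ax": -0.003,"ay": 0,"az": 0,"jaw": 6},{"tx": 0.6,"ty": 0,"tz": 6,"ax": -0.003,"ay": 0,"az": 0,"jaw": 6},{"tx": 0.6,"ty": 0,"tz": 9.5,"ax": -0.003,"ay": 0,"az": 0,"jaw": 6},{"tx": 0.6,"ty": 0,"tz": 10.7,"ax": -0.003,"ay": 0,"az": 0,"jaw": 6},{"tx": 0.6,"ty": 0,"tz": 10.7,"ax": -0.003,"ay": 0,"az": 0,"jaw": 6}]}}

```text
time_s: 37.72
position: [0.4397, 0.3801, 0.0172]
tcp_rot: [0.994, 0.111, -0.0, 0.001]
force: [-0.8, 0.9, 0.2]
opening: 0.0601
```

Emit:
{"method": "play_rows", "body": {"force": 30, "moves": [{"tx": 0,"ty": 0,"tz": 0,"ax": 0,"ay": 0,"az": 0,"jaw": 2.5},{"tx": 0,"ty": 0,"tz": 0,"ax": 0,"ay": 0,"az": 0,"jaw": 2.5},{"tx": 0,"ty": 0,"tz": 0,"ax": 0,"ay": 0,"az": 0,"jaw": 2.5},{"tx": 0,"ty": 0,"tz": 0,"ax": 0,"ay": 0,"az": 0,"jaw": 2.5}]}}

```text
time_s: 38.22
position: [0.4408, 0.3806, 0.0186]
tcp_rot: [0.994, 0.111, 0.001, 0.0]
force: [0.8, -0.3, 6.9]
opening: 0.037
```

```bash
python3 - <<'E'
from st import *
plan([.572,.0896,.12],down(.153),'bottle')
E
```

```text
bottle T [  6.38  31.28 -10.12] A [ 0.    -0.002  0.07 ] rows~5.4 t=38.23 pos [0.4408 0.3806 0.0186] yaw 0.223 tiltz [ 0.002  0.    -1.   ] op 0.0370 F [ 0.8 -0.3  6.9]
```

Emit:
{"method": "play_rows", "body": {"moves": [{"tx": 0,"ty": 0,"tz": -6,"ax": 0,"ay": 0,"az": 0,"jaw": 2.5},{"tx": 0.4,"ty": 2,"tz": -10.1,"ax": 0,"ay": 0,"az": 0,"jaw": 2.5},{"tx": 1.6,"ty": 8,"tz": -10.1,"ax": 0,"ay": 0,"az": 0.03,"jaw": 2.5},{"tx": 2.9,"ty": 14,"tz": -10.1,"ax": 0,"ay": 0,"az": 0.07,"jaw": 2.5},{"tx": 4.1,"ty": 20,"tz": -10.1,"ax": 0,"ay": 0,"az": 0.07,"jaw": 2.5}]}}

```text
time_s: 38.85
position: [0.525, 0.1932, 0.1199]
tcp_rot: [0.997, 0.077, 0.001, -0.0]
force: [0.9, 0.2, -0.2]
opening: 0.0368
```

```bash
python3 - <<'E'
from st import *
plan([.5725,.0896,.12],down(.153),'bottle')
E
```

```text
bottle T [ 3.11 10.96  0.  ] A [ 0.    -0.002  0.   ] rows~1.8 t=38.85 pos [0.525  0.1932 0.1199] yaw 0.153 tiltz [ 0.002  0.    -1.   ] op 0.0368 F [ 0.9  0.2 -0.2]
```

Emit:
{"method": "play_rows", "body": {"moves": [{"tx": 1.6,"ty": 5.5,"tz": 0,"ax": 0,"ay": 0,"az": 0,"jaw": 2.5},{"tx": 3.1,"ty": 11,"tz": 0,"ax": 0,"ay": 0,"az": 0,"jaw": 2.5},{"tx": 3.1,"ty": 11,"tz": 4,"ax": 0,"ay": 0,"az": 0,"jaw": 2.5},{"tx": 3.1,"ty": 11,"tz": 7,"ax": 0,"ay": 0,"az": 0,"jaw": 2.5},{"tx": 3.1,"ty": 11,"tz": 9,"ax": 0,"ay": 0,"az": 0,"jaw": 2.5}]}}

```text
time_s: 39.48
position: [0.5714, 0.0891, 0.0282]
tcp_rot: [0.997, 0.076, -0.0, -0.0]
force: [0.6, 0.3, -0.9]
opening: 0.0366
```

```bash
python3 - <<'E'
from st import *
plan([.5725,.0896,.016],down(.153),'bottle')
E
```

```text
bottle T [ 0.12 -0.03  1.22] A [-0.001  0.001 -0.   ] rows~0.2 t=39.48 pos [0.5714 0.0891 0.0282] yaw 0.153 tiltz [-0.001  0.001 -1.   ] op 0.0366 F [ 0.6  0.3 -0.9]
```

Emit:
{"method": "play_rows", "body": {"moves": [{"tx": 0,"ty": 0,"tz": 0.7,"ax": 0,"ay": 0,"az": 0,"jaw": 2.5},{"tx": 0,"ty": 0,"tz": 1.1,"ax": 0,"ay": 0,"az": 0,"jaw": 2.5},{"tx": 0,"ty": 0,"tz": 1.25,"ax": 0,"ay": 0,"az": 0,"jaw": 2.5},{"tx": 0,"ty": 0,"tz": 1.25,"ax": 0,"ay": 0,"az": 0,"jaw": 2.5}]}}

```text
time_s: 39.98
position: [0.572, 0.0892, 0.0167]
tcp_rot: [0.997, 0.076, 0.001, -0.0]
force: [-0.1, 0.2, -0.6]
opening: 0.0367
```

Emit:
{"method": "play_rows", "body": {"moves": [{"tx": 0,"ty": 0,"tz": 0.1,"ax": 0,"ay": 0,"az": 0,"jaw": 6},{"tx": 0,"ty": 0,"tz": 0.1,"ax": 0,"ay": 0,"az": 0,"jaw": 6},{"tx": 0,"ty": 0,"tz": 0.1,"ax": 0,"ay": 0,"az": 0,"jaw": 6},{"tx": 0,"ty": 0,"tz": -3,"ax": 0,"ay": 0,"az": 0,"jaw": 6},{"tx": 0,"ty": 0,"tz": -9,"ax": 0,"ay": 0,"az": 0,"jaw": 6}]}}

```text
time_s: 40.6
position: [0.5698, 0.0891, 0.1051]
tcp_rot: [0.997, 0.076, -0.003, -0.001]
force: [0.5, 0.7, -0.1]
opening: 0.0602
```

```bash
python3 - <<'E'
from st import *
plan([.4981,-.0124,.2984],down(.008),'view')
E
```

```text
view T [ -8.73   8.91 -19.3 ] A [-0.001  0.005  0.145] rows~3.7 t=40.60 pos [0.5698 0.0891 0.1051] yaw 0.153 tiltz [-0.005  0.001 -1.   ] op 0.0602 F [ 0.5  0.7 -0.1]
```

Now back to the same view pose as at the start, for a direct before/after comparison.

Emit:
{"method": "play_rows", "body": {"moves": [{"tx": 0,"ty": 0,"tz": -5,"ax": 0,"ay": 0,"az": 0,"jaw": 6},{"tx": -8.7,"ty": 8.9,"tz": -19.3,"ax": 0,"ay": 0.005,"az": 0.145,"jaw": 6},{"tx": -8.7,"ty": 8.9,"tz": -19.3,"ax": 0,"ay": 0.005,"az": 0.145,"jaw": 6},{"tx": -8.7,"ty": 8.9,"tz": -19.3,"ax": 0,"ay": 0.005,"az": 0.145,"jaw": 6},{"tx": -8.7,"ty": 8.9,"tz": -19.3,"ax": 0,"ay": 0.005,"az": 0.145,"jaw": 6}]}}

```text
time_s: 41.22
position: [0.499, -0.0144, 0.3029]
tcp_rot: [1.0, 0.002, 0.004, 0.001]
force: [-0.1, -0.0, -0.2]
opening: 0.0602
```

Emit:
{"method": "play_rows", "body": {"moves": [{"tx": 0,"ty": 0,"tz": 0,"ax": 0,"ay": 0,"az": 0,"jaw": 6},{"tx": 0,"ty": 0,"tz": 0,"ax": 0,"ay": 0,"az": 0,"jaw": 6},{"tx": 0,"ty": 0,"tz": 0,"ax": 0,"ay": 0,"az": 0,"jaw": 6}]}}

```text
time_s: 41.6
position: [0.4988, -0.0137, 0.3016]
tcp_rot: [1.0, 0.003, 0.003, 0.0]
force: [-0.0, -0.2, -0.4]
opening: 0.0602
```

```bash
python3 - <<'E'
from st import *
c,t=wrist('w20.png'); save('scene','sc20.png'); c2=save('side','s20.png')
im=c['frame'][0:170,120:390,::-1]; cv2.imwrite('pics/w20z.png',cv2.resize(im,None,fx=2.96,fy=2.96,interpolation=cv2.INTER_CUBIC))
plan([.4981,-.0124,.2984],down(.008),'view')
im=c2['frame'][110:290,170:450,::-1]; cv2.imwrite('pics/s20z.png',cv2.resize(im,None,fx=2.8,fy=2.8,interpolation=cv2.INTER_CUBIC))
E
```

```text
view T [-0.09 -0.16  0.36] A [ 0.001 -0.006 -0.002] rows~0.1 t=41.75 pos [ 0.499 -0.014  0.302] yaw 0.006 tiltz [ 0.006 -0.001 -1.   ] op 0.0600 F [-0.1  0.6 -0.4]
```

View pics/w20z.png

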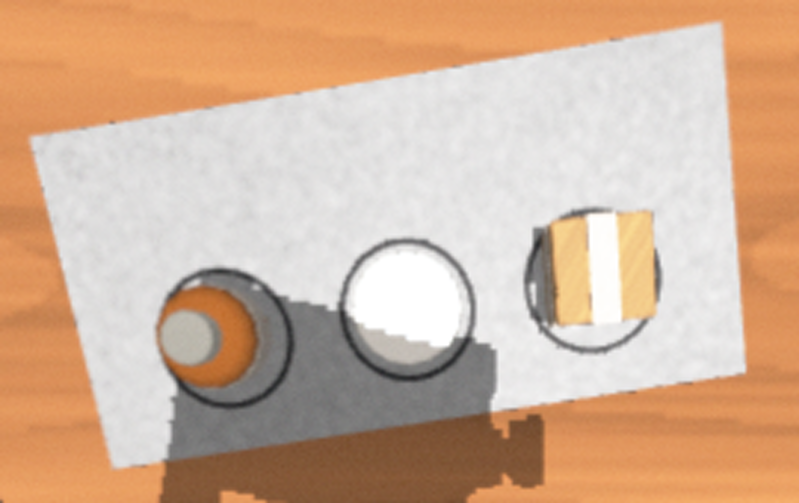

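View pics/s20z.png

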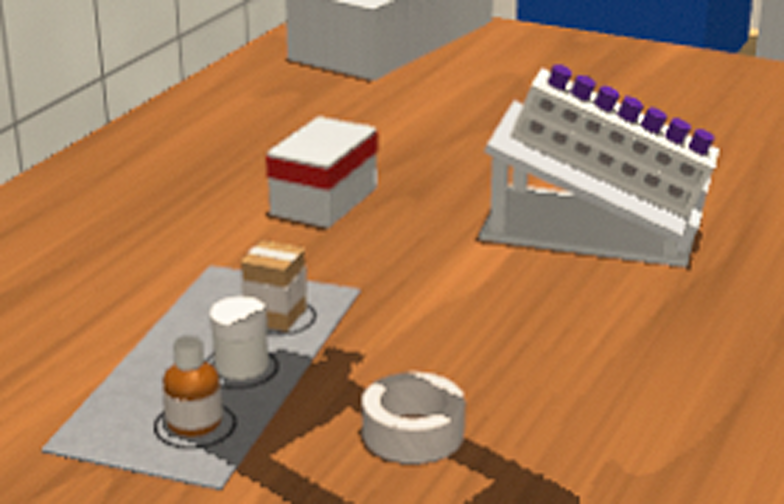

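View pics/sc20.png

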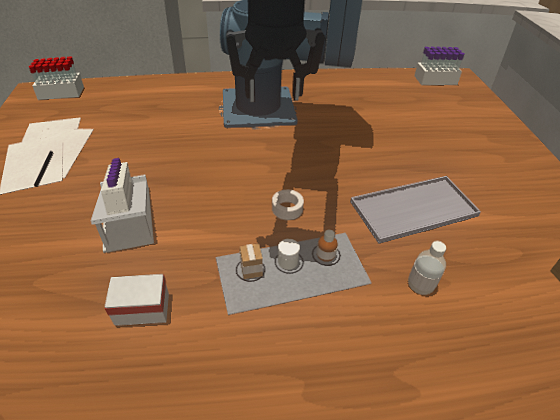

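Compared with the starting view, each item sits in its ring as before: bottle (190,338), jar (406,306) and carton (603,268) in the zoom, shifted under 2 mm relative to the rings. The rack lies flat on the slope against the lip. Bystanders look unmoved, and the arm is clear and still. Handing in.

```bash
python3 - <<'E'
from h import *
s=readout.sense(); print(np.abs(s['qvel']).max(), s['force'], s['time_s'])
print(manip.close_job())
E
```

```text
0.004866367554676056 [-0.14011635  0.59120898 -0.44203233] 41.75
the job is handed in; nothing more can be done
None
```

I put the bottle, jar and carton upright in the tray and set the rack lengthwise on the sloped stand. Then I stood the three back on their marked spots and handed the job in at about 42 s of the 131 s allowed. The hand-in reports no verdict, so the following is from my own checks.

- **Bottle, jar and carton:** all three stand upright. A wrist picture from the same pose as at the start shows each within about 2 mm of where it stood, judged against its ring on the mat.
- **Rack:** the wrist view taken after release puts it flat and square against the lip, about 1 mm off mid-width. The last side and scene pictures agree.
- **Bystanders and arm:** the label roll, gel bottle and plaster box look unmoved by eye. The gripper is open, and the arm is still and touching nothing.
- **What went slightly off:** one early move call was refused for missing keys, so nothing moved. The arm once overshot by about 9 mm before the first grasp, and I re-measured before going down. Gripping gave a brief vertical force of about 7 N each time. No check failed.

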